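# Lay out the bicycle parts kit on its outline mats

## Robot

A 7-joint arm with a two-finger parallel gripper is mounted at the origin on the work surface. World frame = base frame: x ahead of the robot, y to its left, z up, the work surface at z = 0. Lengths are in mm, angles in rad, forces in N, time in s.
With the tool pointing down it reaches from about 425 to 925 mm from the base axis. Payload 6.8 kg.
Tool frame: the origin (TCP) lies on the centre line of the jaws, within the pads' length; the fingertips stand 14 mm ahead of it and the grasp point (between the pads) lies 5 mm behind it; x points along the fingers, z is the direction in which the jaws open and shut, and the axes are right-handed (so a half turn about x gives the same grasp; the last joint's range is limited). The gripper opens to 88 mm and grips with 3 to 60 N. Pads are 20 mm wide; open, the fingers measure 115 mm over their backs; the gripper's body (75 mm by 178 mm) begins 61 mm behind the grasp point.
Start: joints at [-1.249, 0.477, 0.022, 1.555, -0.011, 1.109, -0.083], TCP at [281.263, 613.628, 202.664] pointing down, gripper open.
Joint ranges: [-2.96, 2.96], [-0.34, 2.1], [-1.41, 1.46], [0.24, 2.44], [-1.37, 4.51], [0.17, 1.92], [-2.96, 2.96]. Speed limits (rad/s): [2.39, 2.39, 3.14, 3.14, 3.14, 3.14, 3.14].

## Interface

Orientations are given as a unit quaternion [x, y, z, w].
In Python, from rig import ctrl, snapshot gives the robot as it stands.
- The arm moves only by the shell command python3 -m handwheel 'ROWS' [FORCE]. ROWS is JSON, a list of rows, each a list of 7 numbers: the shift along the tool's x, y, z in mm, then the turn, a rotation vector about the tool's x, y, z in degrees, then the opening, from 0 (shut) to 1 (fully open). In form: [[x, y, z, ax, ay, az, fingers], ...]. A call has 1 to 8 rows; each row shifts and turns the pose as measured when the row begins, along the tool's axes as they then stand; what a row does not reach is not made up. A row lasts 1/10 s, in which the tool goes at most 50 mm and 8.59 degrees, less where a joint would pass 70% of its speed; a pose out of reach is approached as far as the arm can. A call is refused whole if a number of a shift passes 50 or a number of a turn 8.59, either way. A call with a gripper value outside its range is refused whole. The fingers move at their own pace and stop on an object; FORCE is the grip in N (left out, the last holds). Time passes only in rows, so rows that do not move let the fingers close. It gives the time, the measured TCP pose, the force and the opening at its end, in the units of the state.
- ctrl.get_state(): the state, without advancing time (a new reading comes with each control period).
- snapshot(name): name is "side" or "top"; returns a dict with "image" (480x640x3 uint8, blue, green, red), "range_z" (480x640 float32, mm along the optical axis (not along the pixel's ray), 0 where there is no reading), "fx", "fy", "cx", "cy" (pixels), "extrinsics" (4x4, takes a point from camera to world coordinates). Camera axes: x right, y up, looking along -z (the intrinsics and any distortion apply to the point x, -y, -z); pixel columns grow to the right and rows downward; lengths in mm; the calibration is good to about 2 mm. A picture is of the moment at which its call begins.
- ctrl.job_done(): hands the job in, once; it reports no verdict.
The state is a dict: "time": time; "q": joint angles; "qvel": joint speeds; "tau": joint torques, N m; "tcp_pos": TCP position; "tool_rot": TCP orientation; "force": force on the tool from outside, world axes, zero at the start; "torque": the same for the moment, N m; "width": opening from 0.0 (shut) to 1.0 (fully open).
Only numpy, scipy, OpenCV 4.12 (cv2) and the standard library are available. Lean on these libraries where they do the work, as an engineer would, in place of code of your own. Each camera call takes 0.05 s, during which the arm holds its last target.

## Task

Complete the parts kit for the next bicycle job: lay each of the four loose parts (the toothed belt cog, the bearing cup, the pulley cage and the folding multitool) flat on the mat whose printed outline has its shape and size, centred in the outline and, for the two long parts, lying along it (either way round). Leave the grease pot and the steel socket standing where they are.

Things in the scene. Friction and masses are not known exactly. Their poses are not given: they have to be found in the camera images.
- belt_cog: Toothed steel belt cog, a thick round disc lying flat, 56 mm across and 14 mm high, with a round bore (20 mm) and five small dark holes; the larger of the two round parts. Origin: centre of its underside; z up. Can be gripped across its diameter at any yaw.
- bearing_cup: Aluminium bottom-bracket bearing cup, standing on its notched flange: flange 40 mm across and 11 mm high, above it a collar 32 mm across, 24 mm high in all, with a wide bore (24 mm) open at the top; the smaller round part. Origin: centre of its underside; z up. Can be gripped across the flange or collar at any yaw.
- pulley_cage: Derailleur pulley cage lying flat, shaped like a dumb-bell: two black toothed wheels 40 mm across, 60 mm apart, joined by an aluminium bar 18 mm wide; 100 mm long, 40 mm wide, 14 mm high. Origin: centre of its underside; x along its length, y across, z up. The 18 mm bar is 23 mm long between the wheels at its edges and is solid to grip across y at the origin.
- multitool: Closed folding multitool lying flat, a dark steel oblong with round ends and bright blades between its side plates: 88 mm long, 30 mm wide, 20 mm high. Origin: centre of its underside; x along its length, y across, z up. Grip across y.
- mat_cog: Flat fixed mat of dark rubber, 116 (x) x 74 (y) mm and 4 mm thick, with a pale printed line 3 mm wide; it lies on the table, so a part put on it stands 4 mm up. The line is the larger circle, 66 mm across outside, for the belt cog. Origin: centre of its underside, on the table, straight below the middle of the outline; x along the mat's long side.
- mat_cup: Flat fixed mat of dark rubber, 116 (x) x 74 (y) mm and 4 mm thick, with a pale printed line 3 mm wide; it lies on the table, so a part put on it stands 4 mm up. The line is the smaller circle, 50 mm across outside, for the bearing cup. Origin: centre of its underside, on the table, straight below the middle of the outline; x along the mat's long side.
- mat_cage: Flat fixed mat of dark rubber, 116 (x) x 74 (y) mm and 4 mm thick, with a pale printed line 3 mm wide; it lies on the table, so a part put on it stands 4 mm up. The line is a dumb-bell, 110 mm long along x and 50 mm wide outside, with a waist 28 mm wide, for the pulley cage. Origin: centre of its underside, on the table, straight below the middle of the outline; x along the mat's long side.
- mat_multi: Flat fixed mat of dark rubber, 116 (x) x 74 (y) mm and 4 mm thick, with a pale printed line 3 mm wide; it lies on the table, so a part put on it stands 4 mm up. The line is an oblong with round ends, 98 mm long along x and 40 mm wide outside, for the multitool. Origin: centre of its underside, on the table, straight below the middle of the outline; x along the mat's long side.
- grease_pot: Bystander: small upright jar with a black cap, 38 mm across and 45 mm high, loose on the table among the parts. Origin: centre of its underside; z up.
- steel_socket: Bystander: upright steel wrench socket, stepped from 30 mm across below to 24 mm above, 45 mm high, loose on the table among the parts. Origin: centre of its underside; z up.
Mind the look-alikes: they are no part of the job. Leave any blue or orange look-alike of the belt_cog alone.

How it is judged (in metres and radians):
At the end, for the whole second after the job is handed in: Each part lies flat (within 7 degrees) and at rest on its own mat, its centre within 12 mm of the centre of the outline; pulley cage and multitool lie along their outlines within 15 degrees, either way round; nothing is held (horizontal distance between belt_cog and mat_cog below 0.012 m and height (world z) of belt_cog between 0.002 and 0.007 m and angle between each of belt_cog, bearing_cup, pulley_cage, multitool's own z axis and vertical below 0.12 rad and linear speed of each of belt_cog, bearing_cup, pulley_cage, multitool below 0.02 m/s and contact force between each of belt_cog, bearing_cup, pulley_cage, multitool and the fingers below 0.1 N and horizontal distance between bearing_cup and mat_cup below 0.012 m and height (world z) of bearing_cup between 0.002 and 0.007 m and horizontal distance between pulley_cage and mat_cage below 0.012 m and height (world z) of pulley_cage between 0.002 and 0.007 m and angle between the x axis of pulley_cage and the x axis of mat_cage, either way round below 0.26 rad and horizontal distance between multitool and mat_multi below 0.012 m and height (world z) of multitool between 0.002 and 0.007 m and angle between the x axis of multitool and the x axis of mat_multi, either way round below 0.26 rad); the robot touches nothing.
It fails at once if the grease pot is pushed more than 30 mm or knocked over (distance of grease_pot from where it was at the start of the episode above 0.03 m or angle between grease_pot's own z axis and vertical above 0.6 rad).
It fails at once if the steel socket is pushed more than 30 mm or knocked over (distance of steel_socket from where it was at the start of the episode above 0.03 m or angle between steel_socket's own z axis and vertical above 0.6 rad).
It also fails if it takes over 109 s, if anything falls off the work surface, if the arm or the gripper's body presses on something with over 40 N, if the wrist force passes 120 N, or if a joint passes its speed limit or range.

## Working session

There is one attempt and no reset: what is moved stays moved. The work goes in short steps, Python scripts to look and compute and a shell command to move; the robot and the scene stay as the last step left them, time stands still between calls to the robot, and variables do not carry over. Pictures are saved under pics/ and viewed, and the job is handed in when it is done.

```bash
ls; mkdir -p pics
cat > h.py <<'E'
import numpy as np, cv2
from rig import ctrl, snapshot
def save(n,f):
    s=snapshot(n); np.savez('pics/'+f+'.npz',**s); cv2.imwrite('pics/'+f+'.png',s['image']); return s
E
python3 - <<'E'
from h import *
print(ctrl.get_state())
for n in ('top','side'):
    s=save(n,n+'0'); print(n,{k:s[k] for k in s if k not in('image','range_z')})
E
```

```text
pics
{'time': 0.0, 'q': array([-1.24909971,  0.4777929 ,  0.02236456,  1.55642471, -0.01147567,
        1.10926632, -0.08310374]), 'qvel': array([-1.14253515e-03,  6.07386884e-04,  1.81130236e-03, -5.92968460e-04,
        2.14661787e-03, -1.20499609e-03,  2.89670582e-05]), 'tau': array([ 6.71049438e-04, -5.82862079e+01,  1.53495658e+00, -2.72600716e+01,
       -5.42668195e-02,  1.70762488e-02,  1.46975076e-04]), 'tcp_pos': array([281.04251168, 613.03233365, 201.69835068]), 'tool_rot': array([-0.38226067,  0.59561263,  0.38149317,  0.59463042]), 'force': array([-0.44889954,  0.13127887,  0.61590573]), 'torque': array([0.05002382, 0.021555  , 0.0092084 ]), 'width': 1.0017298664005974}
top {'fx': 588.8337538996796, 'fy': 588.8337538996796, 'cx': 322.050575867817, 'cy': 237.52617836605884, 'extrinsics': array([[-1.41263104e-02,  9.88796405e-01, -1.48600527e-01,
         3.81916351e+02],
       [-9.99558559e-01, -1.78493904e-02, -2.37505118e-02,
        -2.19919269e+01],
       [-2.61368495e-02,  1.48199421e-01,  9.88612056e-01,
         1.22789301e+03],
       [ 0.00000000e+00,  0.00000000e+00,  0.00000000e+00,
         1.00000000e+00]])}
side {'fx': 603.8243264181301, 'fy': 603.8243264181301, 'cx': 313.79684292252347, 'cy': 229.40049900048746, 'extrinsics': array([[ 7.67960087e-01,  4.70406099e-01, -4.34690013e-01,
         1.19036075e+02],
       [-6.40414295e-01,  5.52993683e-01, -5.32979846e-01,
        -5.59010746e+02],
       [-1.03361392e-02,  6.87688947e-01,  7.25931867e-01,
         8.26981005e+02],
       [ 0.00000000e+00,  0.00000000e+00,  0.00000000e+00,
         1.00000000e+00]])}
```

View pics/top0.png

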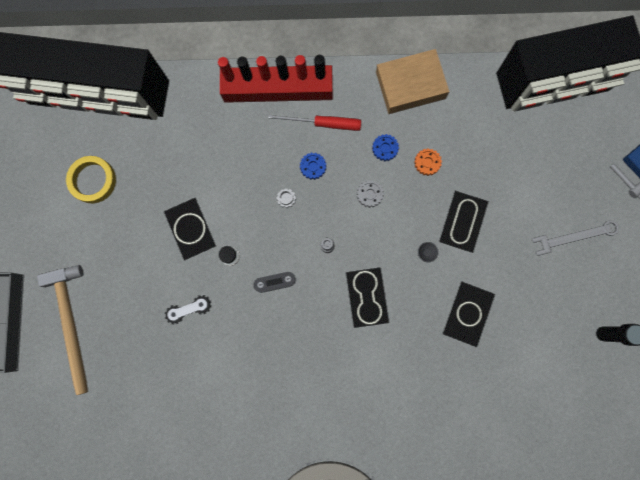

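View pics/side0.png

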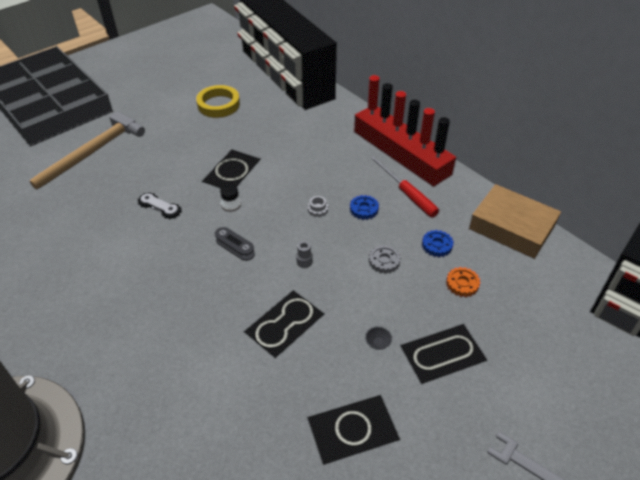

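The top view shows the belt cog at (370,195), the cup at (286,198), the cage at (188,309) and the multitool at (274,282). The mats are at (190,229) cog, (469,314) cup, (367,297) cage and (464,222) multi. The grease pot is at (228,255), the socket at (328,245), and there is an unlisted dark disc at (428,252).

```bash
cat >> h.py <<'E'
def ray(s,u,v,z):
    E=s['extrinsics']; d=E[:3,:3]@np.array([(u-s['cx'])/s['fx'],-(v-s['cy'])/s['fy'],-1.0]); o=E[:3,3]
    t=(z-o[2])/d[2]; return o+t*d
def cloud(s):
    v,u=np.mgrid[:480,:640]; r=s['range_z']
    P=np.stack([(u-s['cx'])/s['fx']*r,-(v-s['cy'])/s['fy']*r,-r],-1)
    return P@s['extrinsics'][:3,:3].T+s['extrinsics'][:3,3]
def comps(s,mask,roi,minA=30):
    m=np.zeros_like(mask,np.uint8); x0,y0,x1,y1=roi; m[y0:y1,x0:x1]=mask[y0:y1,x0:x1]
    n,l,st,c=cv2.connectedComponentsWithStats(m); return [(st[i],c[i],(l==i)) for i in range(1,n) if st[i][4]>=minA]
def fit(s,msk,z):
    c,_=cv2.findContours(msk.astype(np.uint8),cv2.RETR_EXTERNAL,cv2.CHAIN_APPROX_NONE)
    c=max(c,key=cv2.contourArea)[:,0,:]
    w=np.array([ray(s,u,v,z)[:2] for u,v in c],np.float32)
    (a,b),(w1,h1),ang=cv2.minAreaRect(w)
    if w1<h1: w1,h1,ang=h1,w1,ang+90
    return (round(a,1),round(b,1)),(round(w1,1),round(h1,1)),round((ang+90)%180-90,1)
E
python3 - <<'E'
from h import *
s=dict(np.load('pics/top0.npz')); P=cloud(s); g=cv2.cvtColor(s['image'],cv2.COLOR_BGR2GRAY)
print('table z',np.median(P[330:400,250:450,2]))
for n,(u,v) in dict(cog=(370,195),cup=(286,198),cage=(188,309),multi=(274,282),pot=(228,255),socket=(328,245),disc=(428,252)).items():
    w=P[v-18:v+19,u-25:u+26].reshape(-1,3); print(n,P[v,u].round(),'max z',np.percentile(w[:,2],99).round(1))
    r=(u-30,v-22,u+31,v+23)
    for st,c,l in comps(s,(P[...,2]>6),r): print('  h>6',st,fit(s,l,0))
mats=dict(cog=(190,229),cup=(469,314),cage=(367,297),multi=(464,222))
for n,(u,v) in mats.items():
    r=(u-30,v-36,u+31,v+37)
    dark=g<50
    for st,c,l in comps(s,dark,r,300): print('mat',n,st,fit(s,l,4))
    full=comps(s,dark,r,300)
    for st,c,l in comps(s,g>130,r,40): print('   line',st,fit(s,l,4))
E
```

```text
table z 1.3359898845059206
cog [655. -96.   4.] max z 19.2
  h>6 [357 180  28  27 508] ((660.5, -96.5), (57.1, 56.5), 24.4)
cup [652.  83.   7.] max z 28.0
  h>6 [277 188  19  20 244] ((654.3, 82.2), (40.2, 39.4), 43.8)
cage [421. 286.  12.] max z 19.9
  h>6 [165 295  47  30 641] ((420.6, 288.9), (100.9, 40.2), -70.1)
multi [473. 107.  21.] max z 25.8
  h>6 [254 272  42  21 588] ((475.0, 108.4), (88.1, 31.3), -78.8)
pot [527. 198.  47.] max z 50.0
  h>6 [218 246  23  20 322] ((533.3, 203.0), (43.5, 41.3), 33.2)
socket [546.  -5.  32.] max z 48.7
  h>6 [321 238  15  16 172] ((549.8, -3.8), (32.1, 28.9), 7.1)
disc [ 531. -213.    6.] max z 19.2
  h>6 [418 241  21  22 300] ((533.2, -213.8), (42.5, 42.4), -8.2)
mat cog [165 199  39  31 428] ((620.4, 301.5), (70.7, 47.9), -66.5)
mat cog [177 216  25  26 513] ((590.6, 289.3), (53.8, 51.2), 0.9)
mat cog [176 225  39  34 461] ((560.9, 275.8), (70.6, 48.4), -66.4)
   line [ 160  193   61   73 2345] ((590.0, 287.8), (158.6, 129.1), 0.7)
   line [174 213  31  31 158] ((591.4, 289.3), (64.7, 64.0), 0.9)
mat cup [ 444  282   50   64 1381] ((402.7
[... 175 characters left out ...]

   line [457 302  25  24 102] ((403.1, -291.5), (49.2, 46.8), 89.1)
mat cage [369 268  19  56 350] ((443.0, -107.1), (113.0, 24.3), 6.0)
mat cage [347 271  19  56 356] ((437.1, -60.1), (113.0, 24.5), 6.0)
mat cage [356 274  23  48 656] ((439.6, -83.6), (98.2, 38.1), 6.9)
   line [ 337  261   61   73 2232] ((440.5, -84.2), (148.6, 124.9), -1.0)
   line [353 271  29  53 225] ((440.1, -83.6), (109.0, 50.1), 6.9)
mat multi [440 192  48  60 869] ((595.2, -290.0), (113.3, 71.4), -19.5)
mat multi [453 202  22  39 539] ((595.7, -290.1), (86.2, 29.7), -19.8)
   line [ 434  186   61   73 2121] ((594.1, -291.4), (156.2, 126.2), -2.4)
   line [450 199  28  45 167] ((595.8, -290.1), (97.1, 40.3), -19.2)
```

```bash
cat >> h.py <<'E'
from scipy.spatial.transform import Rotation as Ro
def plan(x,y,z,gyaw=None,step=45,flip=0):
    """how far to the TCP target, tool straight down, jaw axis at gyaw deg (mod 180); per-row shift in tool axes"""
    st=ctrl.get_state(); R=Ro.from_quat(st['tool_rot']); M=R.as_matrix(); p=st['tcp_pos']
    cy=np.degrees(np.arctan2(M[1,2],M[0,2]))
    if gyaw is None: gyaw=cy
    d=(gyaw-cy+90)%180-90+180*flip; a=np.radians(cy+d)
    zt=np.array([np.cos(a),np.sin(a),0]); xt=np.array([0,0,-1.]); T=Ro.from_matrix(np.stack([xt,np.cross(zt,xt),zt],1))
    rv=(R.inv()*T).as_rotvec(); D=np.array([x,y,z])-p
    n=max(1,int(np.ceil(np.linalg.norm(D)/step)),int(np.ceil(np.degrees(np.linalg.norm(rv))/8.5)))
    print('t %.1f'%st['time'],'tcp',p.round(1),'yaw %.1f'%cy,'w %.2f'%st['width'],'q',st['q'].round(2),'F',st['force'].round(1),'| D',D.round(1),'dyaw %.1f'%d,'rows',n)
    for i in range(n):
        Ri=R*Ro.from_rotvec(rv*i/n); print('  ',Ri.inv().apply(D/n).round(0 if n>1 else 1).tolist(),np.degrees(rv/n).round(1).tolist())
E
python3 - <<'E'
from h import *
s=dict(np.load('pics/top0.npz')); e=dict(np.load('pics/side0.npz')); P=cloud(s); Q=cloud(e)
pos=dict(cog=(370,195,10),cup=(286,198,9),cage=(188,309,10),multi=(274,282,14))
for n,(u,v,z) in pos.items():
    for st,c,l in comps(s,(P[...,2]>6),(u-30,v-22,u+31,v+23)): f=fit(s,l,z); print(n,'top',f)
    m=(np.hypot(Q[...,0]-f[0][0],Q[...,1]-f[0][1])<70)&(Q[...,2]>6)
    for st,c,l in comps(e,m,(0,0,640,480)): print('   side',fit(e,l,z-3),fit(e,l,z), np.percentile(Q[l][:,2],95).round(1))
for n,(x,y) in dict(cog=(591,289.3),cup=(403,-291.5),cage=(440,-83.6),multi=(595.7,-290)).items():
    g=cv2.cvtColor(e['image'],cv2.COLOR_BGR2GRAY)
    m=(np.hypot(Q[...,0]-x,Q[...,1]-y)<60)&(g>120)
    for st,c,l in comps(e,m,(0,0,640,480),60): print('mat',n,'side',fit(e,l,4))
plan(420.2,287,110,19.9)
E
```

```text
cog top ((658.2, -95.9), (56.6, 56.0), 24.4)
   side ((660.6, -92.0), (63.9, 56.3), 37.5) ((658.6, -93.7), (63.6, 56.1), 37.5) 15.9
cup top ((652.3, 81.4), (39.9, 39.1), 43.8)
   side ((655.8, 88.2), (55.6, 38.9), 49.3) ((653.8, 85.9), (55.4, 38.8), 49.3) 25.4
   side ((705.8, 43.3), (41.4, 9.7), 55.5) ((703.6, 41.1), (41.3, 9.6), 55.5) 16.3
cage top ((420.3, 286.3), (100.0, 39.9), -70.1)
   side ((420.9, 288.9), (103.4, 42.3), -71.0) ((419.8, 285.8), (103.0, 42.1), -71.0) 16.6
multi top ((473.9, 106.9), (87.1, 31.0), -78.8)
   side ((475.1, 111.7), (95.5, 38.6), -78.6) ((473.8, 109.2), (95.1, 38.5), -78.6) 23.2
mat cog side ((567.7, 331.8), (78.0, 18.0), 24.1)
mat cog side ((610.7, 240.5), (81.0, 22.2), 24.4)
mat cup side ((420.9, -246.0), (82.8, 19.2), -22.1)
mat cup side ((404.8, -290.8), (49.8, 48.8), 48.7)
mat cup side ((383.7, -337.4), (91.0, 22.9), -21.6)
mat cage side ((432.9, -35.9), (84.7, 19.0), 7.3)
mat cage side ((441.3, -83.1), (110.6, 49.9), 8.0)
mat cage side ((444.7, -134.1), (90.2, 21.8), 7.0)
mat multi side ((610.6, -243.5), (86.0, 19.5), -19.6)
mat multi side ((597.2, -289.9), (97.9, 40.5), -19.1)
mat multi side ((576.6, -337.2), (90.2, 23.2), -19.6)
t 0.1 tcp [281.  613.1 201.8] yaw 65.4 w 1.01 q [-1.25  0.48  0.02  1.56 -0.01  1.11 -0.08] F [-0.1 -0.1 -0.4] | D [ 139.2 -326.1  -91.8] dyaw -45.5 rows 9
   [10.0, -29.0, -26.0] [5.1, -0.0, 0.0]
   [10.0, -31.0, -24.0] [5.1, -0.0, 0.0]
   [10.0, -33.0, -21.0] [5.1, -0.0, 0.0]
   [10.0, -35.0, -18.0] [5.1, -0.0, 0.0]
   [10.0, -37.0, -15.0] [5.1, -0.0, 0.0]
   [10.0, -38.0, -12.0] [5.1, -0.0, 0.0]
   [10.0, -39.0, -8.0] [5.1, -0.0, 0.0]
   [10.0, -39.0, -5.0] [5.1, -0.0, 0.0]
   [10.0, -39.0, -1.0] [5.1, -0.0, 0.0]
```

The two views agree to about 2 mm and the sizes match, so I'll start with the cage.

```bash
python3 -m handwheel '[[10,-29,-26,5.1,0,0,0.7],[10,-31,-24,5.1,0,0,0.7],[10,-33,-21,5.1,0,0,0.7],[10,-35,-18,5.1,0,0,0.7],[10,-37,-15,5.1,0,0,0.7],[10,-38,-12,5.1,0,0,0.7],[10,-39,-8,5.1,0,0,0.7],[10,-39,-5,5.1,0,0,0.7]]' 25
python3 -c "
from h import *
plan(420.3,286.5,60,19.7)"
```

```text
time: 0.9
tcp_pos: [399.3, 316.4, 116.7]
tool_rot: [-0.144, 0.693, 0.145, 0.691]
force: [0.1, 0.5, 0.5]
width: 0.702
t 0.9 tcp [399.3 316.4 116.7] yaw 23.7 w 0.70 q [-0.98  0.32  0.23  2.04 -0.11  0.8  -0.28] F [0.1 0.5 0.5] | D [ 21.  -29.9 -56.7] dyaw -4.0 rows 2
   [28.0, -18.0, 4.0] [2.0, -0.1, -0.1]
   [28.0, -18.0, 4.0] [2.0, -0.1, -0.1]
```

```bash
python3 -m handwheel '[[22,-18,4,2,0,0,0.7],[22,-17,4,2,0,0,0.7],[0,0,0,0,0,0,0.7]]'
python3 -c "
from h import *
save('top','t1');save('side','s1')
plan(420.3,286.5,16,19.7)"
```

```text
time: 1.2
tcp_pos: [421.7, 278.2, 70.4]
tool_rot: [-0.116, 0.699, 0.115, 0.696]
force: [-0.4, 0.6, -0.8]
width: 0.7
t 1.3 tcp [421.8 282.1  72.5] yaw 19.1 w 0.70 q [-0.91  0.39  0.25  2.08 -0.15  0.69 -0.24] F [-0.6 -0.1  0.7] | D [ -1.5   4.4 -56.5] dyaw 0.6 rows 2
   [28.0, 2.0, 0.0] [-0.3, -0.1, -0.0]
   [28.0, 2.0, 0.0] [-0.3, -0.1, -0.0]
```

View pics/s1.png

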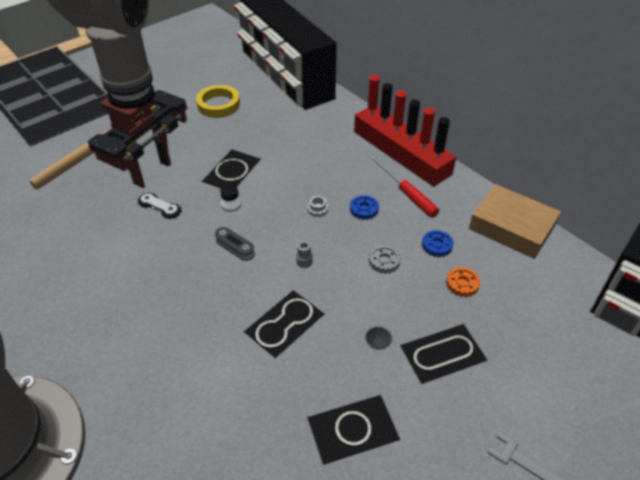

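The fingertips are at (137,183) and (165,163), straddling the cage at (160,205) from above as expected. I'll descend.

```bash
python3 -m handwheel '[[14,2,0,0,0,0,0.7],[14,2,0,0,0,0,0.7],[8,0,0,0,0,0,0.7],[0,0,0,0,0,0,0.7],[0,0,0,0,0,0,0.7]]'
python3 -c "
from h import *
plan(420.3,286.5,16,19.7)"
```

```text
time: 1.8
tcp_pos: [419.2, 293.8, 36.7]
tool_rot: [-0.119, 0.696, 0.123, 0.697]
force: [-0.7, 0.2, -0.4]
width: 0.701
t 1.8 tcp [419.2 293.8  36.7] yaw 19.7 w 0.70 q [-0.91  0.45  0.22  2.09 -0.17  0.61 -0.22] F [-0.7  0.2 -0.4] | D [  1.1  -7.3 -20.7] dyaw -0.0 rows 1
   [20.6, -7.4, -1.5] [0.0, 0.1, -0.4]
```

```bash
python3 -m handwheel '[[8,-6,-1,0,0,0,0.7],[0,0,0,0,0,0,0.7],[0,0,0,0,0,0,0.7]]'
python3 -c "
from h import *
plan(420.3,286.5,16,19.7)"
```

```text
time: 2.1
tcp_pos: [420.8, 288.1, 28.9]
tool_rot: [-0.119, 0.696, 0.124, 0.698]
force: [0.3, -0.4, 0.0]
width: 0.701
t 2.1 tcp [420.8 288.1  28.9] yaw 19.7 w 0.70 q [-0.89  0.46  0.21  2.1  -0.18  0.59 -0.21] F [ 0.3 -0.4  0. ] | D [ -0.5  -1.6 -12.9] dyaw -0.0 rows 1
   [12.8, -1.5, -1.0] [0.1, 0.2, -0.4]
```

```bash
python3 -m handwheel '[[6,-1,-0.5,0,0,0,0.7],[6,0,0,0,0,0,0.7],[0,0,0,0,0,0,0.7]]'
python3 -c "
from h import *
plan(420.3,286.5,16,19.7)"
```

```text
time: 2.4
tcp_pos: [421.0, 286.9, 16.3]
tool_rot: [-0.118, 0.696, 0.124, 0.698]
force: [-0.8, 0.3, 0.0]
width: 0.699
t 2.4 tcp [421.  286.9  16.3] yaw 19.7 w 0.70 q [-0.88  0.48  0.21  2.11 -0.19  0.56 -0.2 ] F [-0.8  0.3  0. ] | D [-0.7 -0.4 -0.3] dyaw -0.0 rows 1
   [0.3, -0.1, -0.8] [0.0, 0.3, -0.4]
```

```bash
python3 -m handwheel '[[0,0,0,0,0,0,0],[0,0,0,0,0,0,0],[0,0,0,0,0,0,0],[0,0,0,0,0,0,0],[0,0,0,0,0,0,0],[0,0,0,0,0,0,0]]' 25
python3 -m handwheel '[[-15,0,0,0,0,0,0],[-30,0,0,0,0,0,0],[-35,0,0,0,0,0,0],[0,0,0,0,0,0,0]]'
python3 -c "
from h import *
save('side','s2')
plan(440.6,-83.4,80,97)"
```

```text
time: 3.0
tcp_pos: [421.2, 287.1, 16.3]
tool_rot: [-0.118, 0.695, 0.124, 0.698]
force: [0.5, -0.4, -0.5]
width: 0.194
time: 3.4
tcp_pos: [420.4, 285.8, 98.1]
tool_rot: [-0.119, 0.696, 0.123, 0.697]
force: [-0.2, 0.5, 0.9]
width: 0.007
t 3.5 tcp [419.2 285.2  96.3] yaw 19.7 w 0.00 q [-0.93  0.35  0.25  2.07 -0.13  0.74 -0.24] F [-0.5 -0.3 -0.2] | D [  21.4 -368.6  -16.3] dyaw 77.3 rows 10
   [1.0, -35.0, -10.0] [-7.7, 0.0, -0.0]
   [1.0, -34.0, -15.0] [-7.7, 0.0, -0.0]
   [1.0, -31.0, -19.0] [-7.7, 0.0, -0.0]
   [2.0, -28.0, -24.0] [-7.7, 0.0, -0.0]
   [2.0, -25.0, -27.0] [-7.7, 0.0, -0.0]
   [2.0, -21.0, -30.0] [-7.7, 0.0, -0.0]
   [2.0, -17.0, -33.0] [-7.7, 0.0, -0.0]
   [2.0, -12.0, -35.0] [-7.7, 0.0, -0.0]
   [2.0, -8.0, -36.0] [-7.7, 0.0, -0.0]
   [2.0, -3.0, -37.0] [-7.7, 0.0, -0.0]
```

View pics/s2.png

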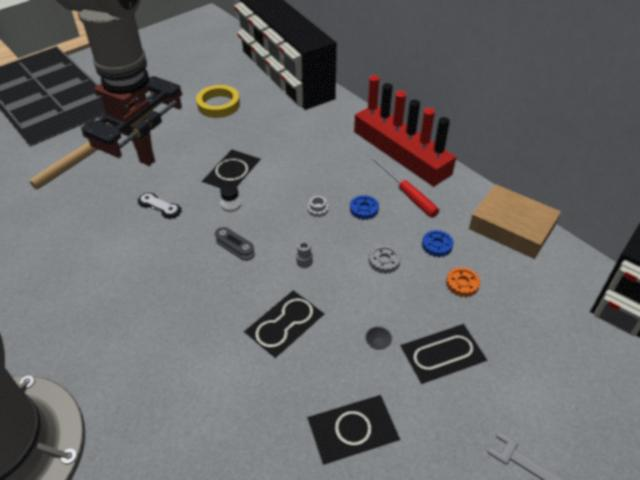

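The cage is still at (160,205): the fingers are slow and I lifted before they had closed. I'll reopen and go back down.

```bash
python3 -m handwheel '[[0,0,0,0,0,0,0.65],[0,0,0,0,0,0,0.65],[0,0,0,0,0,0,0.65],[0,0,0,0,0,0,0.65],[0,0,0,0,0,0,0.65],[0,0,0,0,0,0,0.65],[0,0,0,0,0,0,0.65],[0,0,0,0,0,0,0.65]]' 25
python3 -c "
from h import *
s=save('top','t2');e=save('side','s2');P=cloud(s);Q=cloud(e)
m=(np.hypot(Q[...,0]-420,Q[...,1]-286)<70)&(Q[...,2]>6)&(Q[...,2]<30)
for st,c,l in comps(e,m,(0,0,640,480)): print('   side',fit(e,l,10))
plan(420.3,286.5,45,19.7)"
```

```text
time: 4.25
tcp_pos: [416.7, 283.2, 92.0]
tool_rot: [-0.121, 0.699, 0.122, 0.694]
force: [0.0, -0.1, 0.5]
width: 0.647
   side ((419.8, 285.8), (103.0, 42.3), -71.2)
t 4.3 tcp [416.8 283.3  92.1] yaw 19.8 w 0.65 q [-0.93  0.35  0.25  2.07 -0.14  0.74 -0.24] F [ 0.5  0.1 -0. ] | D [  3.5   3.2 -47.1] dyaw -0.1 rows 2
   [24.0, 1.0, 2.0] [0.0, -0.2, -0.1]
   [24.0, 1.0, 2.0] [0.0, -0.2, -0.1]
```

```bash
python3 -m handwheel '[[24,1,2,0,0,0,0.65],[24,1,2,0,0,0,0.65],[12,0,0,0,0,0,0.65],[0,0,0,0,0,0,0.65],[0,0,0,0,0,0,0.65]]' 25
python3 -c "
from h import *
plan(420.3,286.5,17,19.7)"
```

```text
time: 4.85
tcp_pos: [420.8, 287.7, 31.8]
tool_rot: [-0.12, 0.698, 0.122, 0.695]
force: [-0.7, 0.1, -0.0]
width: 0.651
t 4.8 tcp [420.8 287.7  31.8] yaw 19.7 w 0.65 q [-0.9   0.46  0.22  2.09 -0.18  0.61 -0.21] F [-0.7  0.1 -0. ] | D [ -0.5  -1.2 -14.8] dyaw -0.0 rows 1
   [14.8, -1.0, -0.8] [0.0, -0.2, -0.2]
```

```bash
python3 -m handwheel '[[8,-1,-1,0,0,0,0.65],[7,0,0,0,0,0,0.5],[0,0,0,0,0,0,0.4],[0,0,0,0,0,0,0],[0,0,0,0,0,0,0],[0,0,0,0,0,0,0],[0,0,0,0,0,0,0],[0,0,0,0,0,0,0]]' 25
python3 -m handwheel '[[0,0,0,0,0,0,0],[0,0,0,0,0,0,0],[0,0,0,0,0,0,0]]' 25
```

```text
time: 5.65
tcp_pos: [421.6, 287.5, 18.3]
tool_rot: [-0.119, 0.697, 0.123, 0.696]
force: [-0.9, -0.7, 0.9]
width: 0.052
time: 5.95
tcp_pos: [421.7, 287.6, 18.4]
tool_rot: [-0.119, 0.697, 0.123, 0.696]
force: [0.4, -0.6, -0.0]
width: 0.007
```

```bash
python3 -c "
from h import *
e=save('side','s3');s=save('top','t3')
a=cv2.resize(e['image'][100:260,60:260],None,fx=3,fy=3);b=cv2.resize(s['image'][230:390,90:290],None,fx=3,fy=3)
cv2.imwrite('pics/c3.png',cv2.resize(np.hstack([a,b]),(800,320)))
P=cloud(s);print(P[300:318:3,175:205:3,2].round())
"
```

```text
[[253. 218. 143. 145. 137.   2.   4.  14.  15.  14.]
 [253. 218.  98. 142. 140. 129.  14.   9.  17.  19.]
 [251. 216. 159. 145. 145. 138.  16.  12.  19.  15.]
 [249. 216. 163. 146. 141. 141.  20.  14.  17.  14.]
 [243. 219. 208. 145. 142. 144. 129.   9.  12.  11.]
 [219. 206. 208. 159. 143. 136.  -1.   5.   1.   3.]]
```

View pics/c3.png

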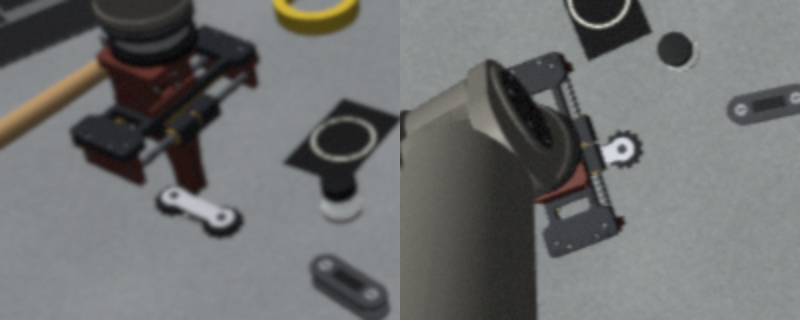

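The closed fingertip is at about (107,163) in the full side image, beyond the cage's bar. The fingers aren't where the reported TCP says they should be, so I'll measure the offset.

```bash
python3 -c "
from h import *
for n in ('s3','t3'):
  e=dict(np.load('pics/%s.npz'%n)); Q=cloud(e); h=e['image'].astype(int)
  m=(h[...,2]>h[...,1]+15)&(h[...,2]>h[...,0]+15)&(h[...,2]<140)&(Q[...,0]>330)&(Q[...,0]<500)&(Q[...,1]>200)&(Q[...,1]<420)&(Q[...,2]>-20)&(Q[...,2]<200)
  print(n,m.sum())
  q=Q[m]; v,u=np.nonzero(m)
  for a in range(0,160,20):
    k=(q[:,2]>=a)&(q[:,2]<a+20)
    if k.sum()>5: print(a,k.sum(),q[k].mean(0).round(),q[k].min(0).round(),q[k].max(0).round(),u[k].mean().round(),v[k].mean().round())
print(Ro.from_quat(ctrl.get_state()['tool_rot']).as_matrix().round(3))
plan(420.3,286.5,17,19.7)
"
```

```text
s3 650
40 30 [416. 280.  54.] [411. 272.  47.] [423. 291.  60.] 154.0 191.0
60 46 [416. 278.  70.] [410. 272.  61.] [427. 288.  79.] 152.0 186.0
80 49 [415. 277.  90.] [409. 271.  80.] [431. 286. 100.] 150.0 178.0
120 59 [373. 263. 131.] [339. 229. 124.] [496. 312. 139.] 127.0 175.0
140 33 [353. 242. 145.] [337. 227. 141.] [499. 288. 150.] 121.0 180.0
t3 16
[[-0.002 -0.338  0.941]
 [ 0.006  0.941  0.338]
 [-1.     0.006  0.   ]]
t 6.0 tcp [421.7 287.6  18.4] yaw 19.7 w 0.01 q [-0.89  0.48  0.21  2.1  -0.19  0.57 -0.2 ] F [ 0.1  0.  -0.1] | D [-1.4 -1.1 -1.4] dyaw -0.0 rows 1
   [1.4, -0.6, -1.6] [0.0, 0.0, -0.3]
```

```bash
python3 -c "
from h import *
for n in ('s1','s2','s3'):
  e=dict(np.load('pics/%s.npz'%n)); Q=cloud(e); h=e['image'].astype(int)
  m=(h[...,2]>h[...,1]+15)&(h[...,2]>h[...,0]+15)&(h[...,2]<140)&(Q[...,0]>330)&(Q[...,0]<500)&(Q[...,1]>200)&(Q[...,1]<420)&(Q[...,2]>-20)&(Q[...,2]<300)
  q=Q[m]
  print(n,np.percentile(q[:,2],[0,1,2,5,10,50,95]).round(), q[q[:,2]<q[:,2].min()+20].mean(0).round())
"
```

```text
s1 [100. 105. 110. 122. 143. 230. 263.] [389. 264. 110.]
s2 [120. 128. 132. 147. 166. 250. 284.] [384. 267. 130.]
s3 [ 47.  53.  55.  67.  89. 179. 210.] [416. 280.  57.]
```

The offset is consistent in three pictures: the fingertips sit about 42 mm higher than the reported TCP implies. The horizontal position agrees. I'll open, descend in guarded steps, and confirm the height by camera and force.

```bash
python3 -m handwheel '[[0,0,0,0,0,0,0.65],[0,0,0,0,0,0,0.65],[0,0,0,0,0,0,0.65],[0,0,0,0,0,0,0.65],[0,0,0,0,0,0,0.65],[0,0,0,0,0,0,0.65],[0,0,0,0,0,0,0.65],[0,0,0,0,0,0,0.65]]' 25
python3 -m handwheel '[[8,-0.5,-1,0,0,0,0.65],[8,0,0,0,0,0,0.65],[0,0,0,0,0,0,0.65]]'
cat >> h.py <<'E'
def tips(n):
  e=save('side',n); Q=cloud(e); h=e['image'].astype(int); p=ctrl.get_state()['tcp_pos']
  m=(h[...,2]>h[...,1]+15)&(h[...,2]>h[...,0]+15)&(h[...,2]<140)&(np.hypot(Q[...,0]-p[0],Q[...,1]-p[1])<75)&(Q[...,2]>-20)&(Q[...,2]<300)
  z0=np.percentile(Q[m][:,2],1); mm=m&(Q[...,2]<p[2]+42+45)
  print('low z',z0.round(1),'offset of tip from tcp-14: %.1f'%(z0-p[2]+14))
  for st,c,l in comps(e,mm,(0,0,640,480),15): q=Q[l]; print(' finger px',c.round(),'mean',q.mean(0).round(1),'zmin',np.percentile(q[:,2],2).round(1))
  return e
def crop(e,f,u,v,r=90,k=3):
  cv2.imwrite('pics/'+f+'.png',cv2.resize(e['image'][max(v-r,0):v+r,max(u-r,0):u+r],None,fx=k,fy=k))
E
python3 -c "
from h import *
e=tips('s4'); crop(e,'c4',160,190); plan(420.3,286.5,-26,19.7)
s=save('top','t4')"
```

```text
time: 6.85
tcp_pos: [421.6, 287.6, 18.4]
tool_rot: [-0.119, 0.697, 0.123, 0.696]
force: [-0.3, -0.2, 0.6]
width: 0.643
time: 7.15
tcp_pos: [420.7, 286.8, 1.0]
tool_rot: [-0.119, 0.697, 0.123, 0.696]
force: [-0.2, -0.1, 0.3]
width: 0.653
low z 36.4 offset of tip from tcp-14: 49.1
 finger px [143. 200.] mean [386.8 268.2  58.1] zmin 32.9
t 7.2 tcp [420.8 286.9   1.3] yaw 19.7 w 0.65 q [-0.88  0.51  0.2   2.11 -0.2   0.54 -0.19] F [-0.1 -0.  -0.3] | D [ -0.5  -0.4 -27.3] dyaw -0.0 rows 1
   [27.3, -0.3, -0.6] [0.0, 0.0, -0.3]
```

View pics/c4.png

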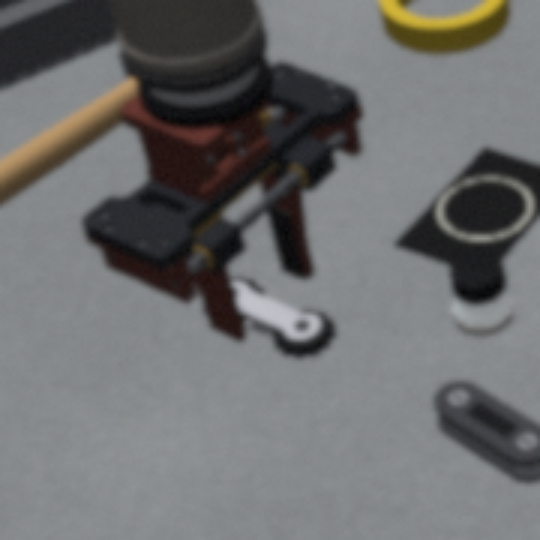

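```bash
python3 -m handwheel '[[9,0,-0.5,0,0,0,0.65],[9,0,0,0,0,0,0.65],[0,0,0,0,0,0,0.65]]'
python3 -c "
from h import *
e=tips('s5'); crop(e,'c5',160,190); plan(420.3,286.5,-26,19.7)"
```

```text
time: 7.55
tcp_pos: [420.8, 287.2, -17.6]
tool_rot: [-0.119, 0.696, 0.124, 0.697]
force: [0.8, -0.0, -0.3]
width: 0.648
low z 17.6 offset of tip from tcp-14: 48.8
 finger px [145. 207.] mean [386.9 267.9  39.2] zmin 14.8
t 7.6 tcp [421.  287.3 -17.2] yaw 19.7 w 0.65 q [-0.87  0.55  0.18  2.11 -0.21  0.5  -0.18] F [-0.7 -0.3  0.4] | D [-0.7 -0.8 -8.8] dyaw -0.0 rows 1
   [8.8, -0.6, -0.9] [0.0, 0.1, -0.4]
```

View pics/c5.png

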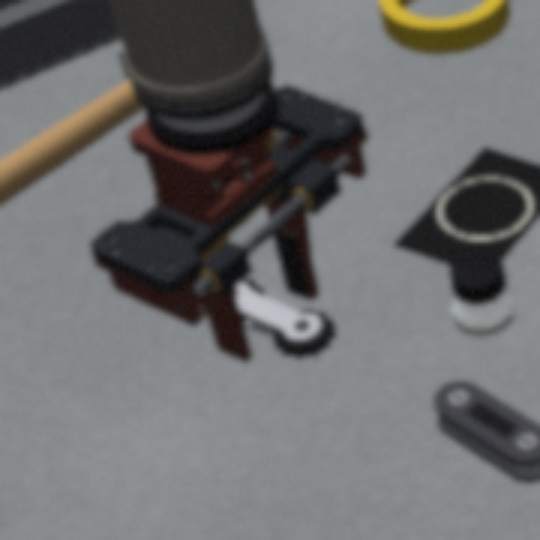

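```bash
python3 -m handwheel '[[5,0,-0.5,0,0,0,0.65],[4,0,0,0,0,0,0.65],[0,0,0,0,0,0,0.65]]'
python3 -c "
from h import *
e=tips('s6'); crop(e,'c6',160,190); plan(420.3,286.5,-26,19.7)"
```

```text
time: 7.9
tcp_pos: [421.8, 288.0, -18.4]
tool_rot: [-0.117, 0.697, 0.124, 0.697]
force: [-0.5, 0.1, -0.9]
width: 0.651
low z 17.6 offset of tip from tcp-14: 50.1
 finger px [145. 206.] mean [387.3 270.1  39.2] zmin 13.9
t 8.0 tcp [422.3 288.2 -18.4] yaw 19.6 w 0.65 q [-0.86  0.55  0.18  2.11 -0.22  0.49 -0.17] F [ 0.6 -0.5  0.1] | D [-2.  -1.7 -7.6] dyaw 0.1 rows 1
   [7.6, -1.0, -2.5] [-0.1, 0.2, -0.6]
```

View pics/c6.png

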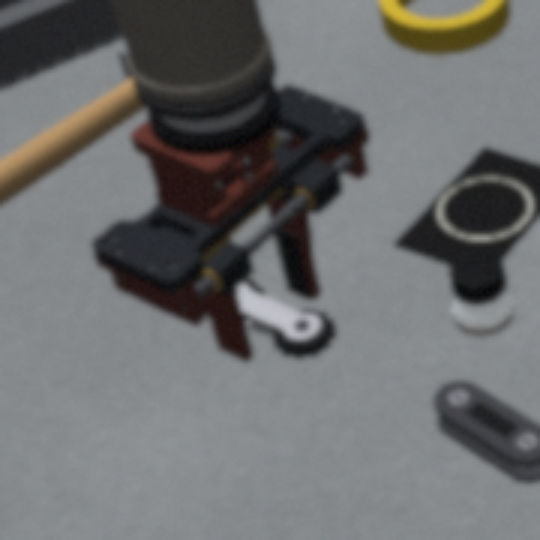

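```bash
python3 -c "
from h import *
e=dict(np.load('pics/s6.npz'));Q=cloud(e)
for z in (0,5,10,15): print(z,ray(e,151.5,219,z).round(1))
print(Q[214:224,148:156,2].round())
print(Q[214:224,148:156,0].round())
st=ctrl.get_state();print(st['tau'].round(1),st['force'],st['torque'])
# other finger
for z in (0,5,10,15): print(z,ray(e,70+313/3,100+296/3,z).round(1))
"
```

```text
0 [393.9 271.8   0. ]
5 [392.2 266.8   5. ]
10 [390.5 261.8  10. ]
15 [388.9 256.8  15. ]
[[ 20.  21.  18.  18.  13.  -1.   2.  -1.]
 [ 18. 827.  20.  17.  14.  10.  -5.   2.]
 [ 12.  16.  17.  13.  11.   8.  -2.   0.]
 [ 10.  12.  12.  12.   9.   7.   1.  -1.]
 [  6.   7.   9.  11.   7.   7.   1.   1.]
 [  1.   3.   5.   8.   3.   2.  -1.   1.]
 [ -1.  -1.  -1.   4.   2.   3.   2.   0.]
 [ -2.   1.  -1.   2.   0.   1.   2.  -2.]
 [  1.   1.   2.   1.   1.   0.  -0.   2.]
 [  1.   0.  -1.   0.   2.   1.  -3.   2.]]
[[389. 390. 392. 394. 397. 403. 404. 406.]
 [388. 119. 390. 393. 395. 398. 405. 404.]
 [389. 389. 390. 393. 395. 398. 402. 403.]
 [388. 389. 391. 392. 394. 396. 400. 402.]
 [388. 389. 390. 391. 394. 395. 399. 400.]
 [388. 389. 390. 391. 393. 395. 398. 399.]
 [388. 389. 391. 390. 393. 394. 395. 398.]
 [387. 387. 389. 390. 392. 393. 394. 397.]
 [384. 386. 387. 389. 390. 392. 394. 394.]
 [383. 385. 387. 388. 388. 390. 393. 393.]]
[ -0.2 -47.8   3.6 -13.9  -0.1   0.2   0. ] [ 0.55806851 -0.54676436  0.09858564] [-0.06118389  0.04530374 -0.00060956]
0 [456.8 292.6   0. ]
5 [454.8 287.4   5. ]
10 [452.8 282.3  10. ]
15 [450.7 277.1  15. ]
```

The depth near the fingertip, full-frame pixel (151,219), fades to about 0, so the tips are resting on the table at a reading of z ≈ -18.4. That makes tip height ≈ reading + 18.4. I'll lift 3 mm, centre and close.

```bash
python3 -m handwheel '[[-3,-0.5,-2,0,0,0,0.65],[-1,0,0,0,0,0,0.5],[0,0,0,0,0,0,0]]' 25
python3 -c "
from h import *
plan(420.3,286.5,-15,19.7)"
python3 -m handwheel '[[0,0,0,0,0,0,0],[0,0,0,0,0,0,0],[0,0,0,0,0,0,0],[0,0,0,0,0,0,0],[0,0,0,0,0,0,0],[0,0,0,0,0,0,0]]' 25
```

```text
time: 8.25
tcp_pos: [420.6, 287.1, -14.2]
tool_rot: [-0.117, 0.696, 0.125, 0.698]
force: [0.2, 0.4, -0.6]
width: 0.506
t 8.2 tcp [420.6 287.1 -14.2] yaw 19.6 w 0.51 q [-0.86  0.54  0.18  2.12 -0.22  0.5  -0.17] F [ 0.2  0.4 -0.6] | D [-0.3 -0.6 -0.8] dyaw 0.1 rows 1
   [0.8, -0.5, -0.5] [-0.1, 0.2, -0.6]
time: 8.85
tcp_pos: [420.2, 286.9, -15.0]
tool_rot: [-0.117, 0.696, 0.124, 0.697]
force: [0.1, 0.1, 1.1]
width: 0.203
```

Width 17.9 mm, so it has the 18 mm bar. Lift.

```bash
python3 -m handwheel '[[0,0,0,0,0,0,0],[-15,0,0,0,0,0,0],[-30,0,0,0,0,0,0],[-35,0,0,0,0,0,0],[0,0,0,0,0,0,0]]' 30
python3 -c "
from h import *
plan(440.6,-83.4,60,97,step=40)"
```

```text
time: 9.35
tcp_pos: [418.8, 284.8, 65.6]
tool_rot: [-0.118, 0.698, 0.123, 0.696]
force: [0.7, -0.5, -1.1]
width: 0.203
t 9.3 tcp [418.8 284.8  65.6] yaw 19.6 w 0.20 q [-0.91  0.4   0.24  2.09 -0.16  0.68 -0.22] F [ 0.7 -0.5 -1.1] | D [  21.8 -368.2   -5.6] dyaw 77.4 rows 10
   [0.0, -35.0, -10.0] [-7.7, 0.0, -0.0]
   [0.0, -34.0, -15.0] [-7.7, 0.0, -0.0]
   [0.0, -31.0, -19.0] [-7.7, 0.0, -0.0]
   [0.0, -28.0, -23.0] [-7.7, 0.0, -0.0]
   [0.0, -25.0, -27.0] [-7.7, 0.0, -0.0]
   [0.0, -21.0, -30.0] [-7.7, 0.0, -0.0]
   [0.0, -17.0, -33.0] [-7.7, 0.0, -0.0]
   [1.0, -12.0, -35.0] [-7.7, 0.0, -0.0]
   [1.0, -8.0, -36.0] [-7.7, 0.0, -0.0]
   [1.0, -3.0, -37.0] [-7.7, 0.0, -0.0]
```

```bash
python3 -m handwheel '[[0,-35,-10,-7.7,0,0,0],[0,-34,-15,-7.7,0,0,0],[0,-31,-19,-7.7,0,0,0],[0,-28,-23,-7.7,0,0,0],[0,-25,-27,-7.7,0,0,0],[0,-21,-30,-7.7,0,0,0],[0,-17,-33,-7.7,0,0,0],[0,-12,-33,-7.7,0,0,0]]'
python3 -m handwheel '[[0,-6,-20,-6,0,0,0],[0,-2,-10,-4,0,0,0],[0,0,0,0,0,0,0]]'
python3 -c "
from h import *
plan(440.6,-83.4,30,97,step=40)"
```

```text
time: 10.15
tcp_pos: [439.1, -9.0, 58.1]
tool_rot: [-0.471, 0.523, 0.48, 0.524]
force: [-0.5, -0.2, -1.6]
width: 0.198
time: 10.45
tcp_pos: [442.9, -46.6, 55.1]
tool_rot: [-0.514, 0.48, 0.524, 0.479]
force: [-0.5, 0.4, -1.3]
width: 0.201
t 10.4 tcp [442.9 -46.6  55.1] yaw 94.5 w 0.20 q [-0.04  0.33  0.02  2.21 -0.02  0.62  1.64] F [-0.5  0.4 -1.3] | D [ -2.3 -36.8 -25.1] dyaw 2.5 rows 2
   [12.0, 2.0, -18.0] [-1.2, 0.3, -0.3]
   [12.0, 3.0, -18.0] [-1.2, 0.3, -0.3]
```

```bash
python3 -m handwheel '[[8,2,-18,-1.2,0,0,0],[12,2,-18,-1.2,0,0,0],[0,0,0,0,0,0,0],[0,0,0,0,0,0,0]]'
python3 -c "
from h import *
e=tips('s7'); crop(e,'c7',285,300); plan(440.6,-83.4,-4,97,step=40);s=save('top','t7')
m=(np.hypot(cloud(s)[...,0]-440,cloud(s)[...,1]+83)<75)
"
```

```text
time: 10.85
tcp_pos: [440.5, -80.0, 32.4]
tool_rot: [-0.522, 0.47, 0.535, 0.469]
force: [0.4, -0.0, -0.9]
width: 0.201
low z 62.3 offset of tip from tcp-14: 43.8
 finger px [287. 301.] mean [438.8 -98.2  77.8] zmin 58.8
t 10.9 tcp [440.4 -79.9  32.5] yaw 96.8 w 0.20 q [ 0.04  0.38  0.01  2.21 -0.03  0.57  1.76] F [-0.9  0.6 -1.1] | D [  0.2  -3.5 -36.5] dyaw 0.2 rows 1
   [36.4, -0.2, -4.0] [-0.2, 0.7, -0.8]
```

View pics/c7.png

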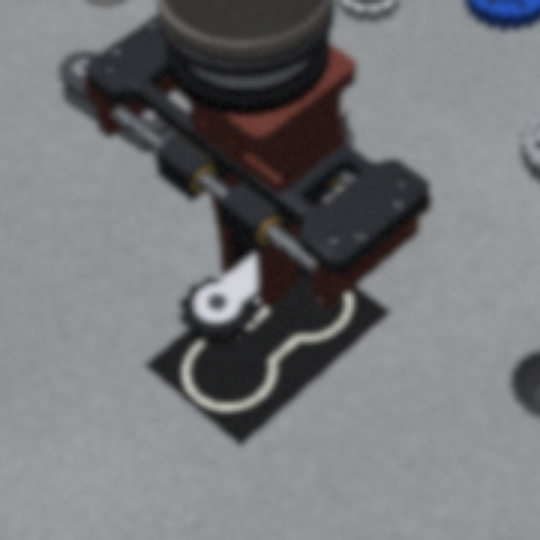

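The cage is held level over its mat, its near wheel at about (268,302). Lowering.

```bash
python3 -m handwheel '[[12,0,-3,0,0.5,-0.5,0],[12,0,-1,0,0,0,0],[6,0,0,0,0,0,0],[0,0,0,0,0,0,0]]'
python3 -c "
from h import *
e=tips('s8'); crop(e,'c8',285,300); plan(440.6,-83.4,-10,97,step=40)
g=cv2.cvtColor(e['image'],cv2.COLOR_BGR2GRAY);Q=cloud(e);st=ctrl.get_state();print(st['tau'].round(1))
"
```

```text
time: 11.35
tcp_pos: [442.7, -79.9, 2.6]
tool_rot: [-0.528, 0.468, 0.531, 0.469]
force: [-0.6, 0.8, -1.5]
width: 0.203
low z 32.5 offset of tip from tcp-14: 43.6
 finger px [288. 312.] mean [440.3 -98.   47.9] zmin 30.1
t 11.4 tcp [442.9 -80.    2.9] yaw 97.0 w 0.20 q [ 0.03  0.44  0.01  2.23 -0.02  0.48  1.76] F [ 0.2 -0.1 -1.3] | D [ -2.3  -3.4 -12.9] dyaw 0.0 rows 1
   [12.9, 2.7, -3.1] [-0.0, 0.2, -0.0]
[  0.1 -42.7   1.5 -14.    0.    0.   -0. ]
```

View pics/c8.png

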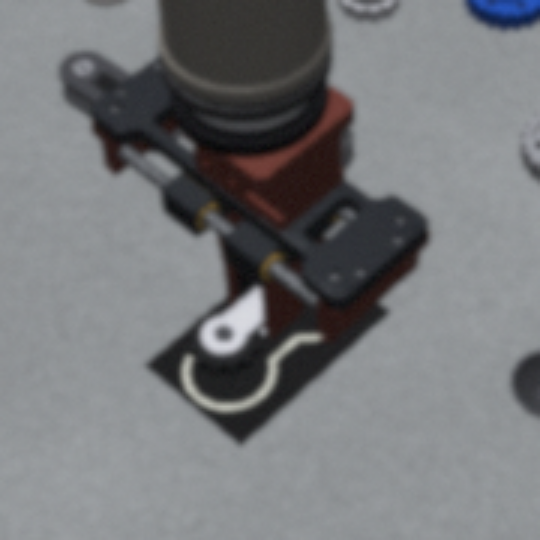

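```bash
python3 -m handwheel '[[5,2.5,-3,0,0,0,0],[3,0,0,0,0,0,0],[0,0,0,0,0,0,0]]'
python3 -c "
from h import *
e=tips('s9'); crop(e,'c9',285,300); plan(440.6,-83.4,-11,97,step=40)
"
```

```text
time: 11.7
tcp_pos: [441.4, -83.4, -5.1]
tool_rot: [-0.529, 0.467, 0.53, 0.47]
force: [-0.4, -0.1, -0.3]
width: 0.203
low z 26.2 offset of tip from tcp-14: 45.2
 finger px [289. 316.] mean [ 438.4 -101.4   40.8] zmin 23.7
t 11.8 tcp [441.3 -83.5  -5. ] yaw 97.0 w 0.20 q [ 0.04  0.45  0.01  2.23 -0.02  0.46  1.76] F [ 0.3 -0.2 -1.1] | D [-0.7  0.1 -6. ] dyaw 0.0 rows 1
   [6.0, 0.7, 0.1] [-0.0, 0.2, 0.0]
```

View pics/c9.png

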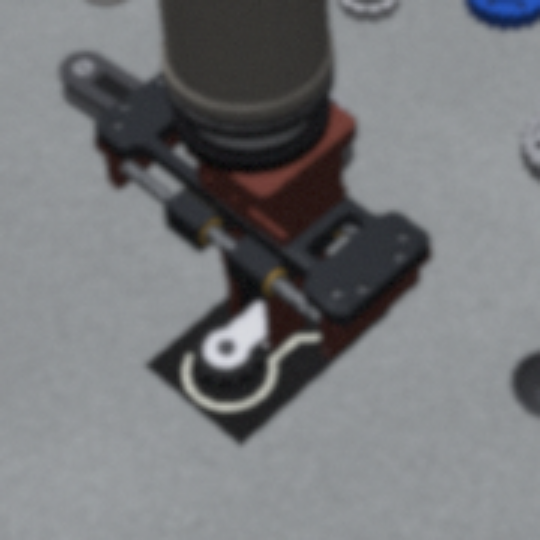

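```bash
python3 -m handwheel '[[3,0.5,0,0,0,0,0],[3,0,0,0,0,0,0],[0,0,0,0,0,0,0]]'
python3 -m handwheel '[[2,0,0,0,0,0,0],[0,0,0,0,0,0,0]]'
python3 -c "
from h import *
plan(440.6,-83.4,-11,97,step=40)
"
```

```text
time: 12.05
tcp_pos: [441.4, -83.7, -10.9]
tool_rot: [-0.529, 0.467, 0.53, 0.47]
force: [0.4, 0.4, 2.1]
width: 0.202
time: 12.25
tcp_pos: [442.0, -83.7, -11.1]
tool_rot: [-0.529, 0.467, 0.53, 0.47]
force: [0.3, -0.1, -1.6]
width: 0.199
t 12.2 tcp [442.  -83.7 -11.1] yaw 96.9 w 0.20 q [ 0.04  0.46  0.01  2.24 -0.02  0.44  1.76] F [ 0.3 -0.1 -1.6] | D [-1.4  0.3  0.1] dyaw 0.1 rows 1
   [-0.1, 1.3, 0.5] [-0.1, 0.2, 0.1]
```

It stopped at -11.1, as predicted for contact with the mat. Release and lift.

```bash
python3 -m handwheel '[[0,0,0,0,0,0,0.5],[0,0,0,0,0,0,0.5],[0,0,0,0,0,0,0.5],[0,0,0,0,0,0,0.5],[-10,0,0,0,0,0,0.5],[-30,0,0,0,0,0,0.5],[-40,0,0,0,0,0,0.5],[0,0,0,0,0,0,0.5]]'
python3 -c "
from h import *
e=tips('s10'); 
plan(473.9,108,40,11.2,step=45)
"
```

```text
time: 13.05
tcp_pos: [441.2, -83.9, 72.0]
tool_rot: [-0.528, 0.468, 0.531, 0.47]
force: [0.9, 0.3, 0.1]
width: 0.502
low z 102.2 offset of tip from tcp-14: 46.0
 finger px [293. 291.] mean [ 440.5 -114.8  118.3] zmin 100.2
t 13.1 tcp [439.9 -83.8  70.1] yaw 97.0 w 0.50 q [ 0.03  0.3   0.02  2.2  -0.02  0.64  1.76] F [0.7 0.3 0. ] | D [ 34.  191.8 -30.1] dyaw -85.8 rows 11
   [3.0, -5.0, 17.0] [7.8, 0.0, -0.0]
   [3.0, -3.0, 17.0] [7.8, 0.0, -0.0]
   [3.0, -0.0, 18.0] [7.8, 0.0, -0.0]
   [3.0, 2.0, 18.0] [7.8, 0.0, -0.0]
   [3.0, 4.0, 17.0] [7.8, 0.0, -0.0]
   [3.0, 7.0, 16.0] [7.8, 0.0, -0.0]
   [3.0, 9.0, 15.0] [7.8, 0.0, -0.0]
   [3.0, 11.0, 14.0] [7.8, 0.0, -0.0]
   [3.0, 13.0, 12.0] [7.8, 0.0, -0.0]
   [3.0, 14.0, 11.0] [7.8, 0.0, -0.0]
   [3.0, 15.0, 9.0] [7.8, 0.0, -0.0]
```

View pics/s10.png

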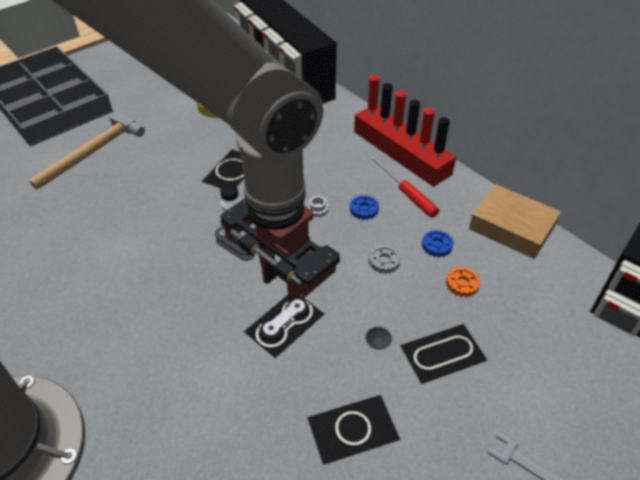

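The cage lies inside its outline at (285,318). Next, the multitool.

```bash
python3 -m handwheel '[[0,-5,17,7.8,0,0,0.65],[0,-3,17,7.8,0,0,0.65],[0,0,18,7.8,0,0,0.65],[3,2,18,7.8,0,0,0.65],[3,4,17,7.8,0,0,0.65],[3,7,16,7.8,0,0,0.65],[3,9,15,7.8,0,0,0.65],[3,11,14,7.8,0,0,0.65]]'
python3 -m handwheel '[[3,13,12,7.8,0,0,0.65],[3,14,11,7.8,0,0,0.65],[3,15,9,7.8,0,0,0.65],[0,0,0,0,0,0,0.65]]'
python3 -c "
from h import *
plan(473.9,107.8,25,11.2,step=45)
"
```

```text
time: 13.9
tcp_pos: [461.1, 56.2, 50.4]
tool_rot: [-0.192, 0.684, 0.195, 0.676]
force: [-0.1, 0.0, 0.0]
width: 0.651
time: 14.3
tcp_pos: [470.8, 111.2, 37.1]
tool_rot: [-0.047, 0.712, 0.046, 0.699]
force: [-0.7, 0.3, 0.1]
width: 0.652
t 14.3 tcp [470.8 111.2  37.1] yaw 7.5 w 0.65 q [-0.62  0.43  0.32  2.14 -0.24  0.62  0.01] F [-0.7  0.3  0.1] | D [  3.1  -3.4 -12.1] dyaw 3.7 rows 1
   [12.0, -3.8, 2.9] [-3.7, -1.0, -0.1]
```

```bash
python3 -m handwheel '[[10,-4,3,-3.7,-1,0,0.65],[10,0,0,0,0,0,0.65],[8,0,0,0,0,0,0.65],[0,0,0,0,0,0,0.65],[0,0,0,0,0,0,0.65]]'
python3 -c "
from h import *
e=tips('s11'); crop(e,'c11',235,230);plan(473.9,107.8,-13,11.2,step=45)
"
```

```text
time: 14.8
tcp_pos: [471.3, 104.0, 5.9]
tool_rot: [-0.073, 0.705, 0.071, 0.701]
force: [-0.4, 0.7, 1.4]
width: 0.649
low z 42.2 offset of tip from tcp-14: 50.3
 finger px [218. 241.] mean [435.9  90.   59.5] zmin 37.4
t 14.8 tcp [471.3 104.    5.9] yaw 11.7 w 0.65 q [-0.57  0.48  0.28  2.16 -0.25  0.53  0.1 ] F [-0.2 -0.3  0.6] | D [  2.6   3.8 -18.9] dyaw -0.5 rows 1
   [18.9, 3.2, 3.4] [0.5, -0.3, 0.1]
```

View pics/c11.png

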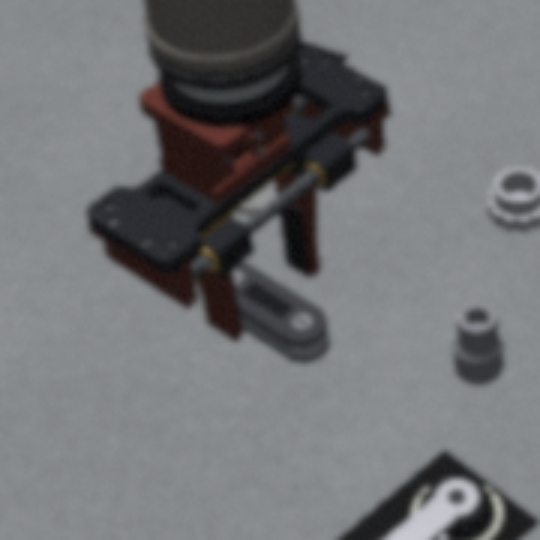

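Straddled. Descend and close.

```bash
python3 -m handwheel '[[6,3,3,0.5,0,0,0.65],[8,0,0,0,0,0,0.65],[4,0,0,0,0,0,0.6],[0,0,0,0,0,0,0.6]]'
python3 -c "
from h import *
plan(473.9,107.8,-13,11.2,step=45)
"
python3 -m handwheel '[[0,0,0,0,0,0,0],[0,0,0,0,0,0,0],[0,0,0,0,0,0,0],[0,0,0,0,0,0,0],[0,0,0,0,0,0,0],[0,0,0,0,0,0,0]]' 30
```

```text
time: 15.25
tcp_pos: [474.6, 108.2, -12.9]
tool_rot: [-0.069, 0.705, 0.068, 0.702]
force: [0.5, 0.5, -0.1]
width: 0.599
t 15.2 tcp [474.6 108.2 -12.9] yaw 11.2 w 0.60 q [-0.56  0.52  0.26  2.16 -0.27  0.49  0.1 ] F [ 0.5  0.5 -0.1] | D [-0.7 -0.4 -0.1] dyaw 0.0 rows 1
   [0.1, -0.2, -0.8] [-0.0, -0.2, 0.0]
time: 15.85
tcp_pos: [474.3, 108.1, -12.9]
tool_rot: [-0.069, 0.705, 0.068, 0.702]
force: [-0.2, 0.2, -1.4]
width: 0.338
```

```bash
python3 -m handwheel '[[0,0,0,0,0,0,0],[-15,0,0,0,0,0,0],[-35,0,0,0,0,0,0],[-40,0,0,0,0,0,0],[0,0,0,0,0,0,0]]' 30
python3 -c "
from h import *
plan(596.4,-290,70,70.6,step=42)
"
```

```text
time: 16.35
tcp_pos: [473.4, 107.6, 78.7]
tool_rot: [-0.07, 0.707, 0.068, 0.701]
force: [1.0, 0.8, -2.3]
width: 0.337
t 16.4 tcp [473.4 107.6  78.7] yaw 11.1 w 0.34 q [-0.64  0.36  0.35  2.12 -0.19  0.7   0.03] F [ 1.   0.8 -2.3] | D [ 123.  -397.6   -8.7] dyaw 59.5 rows 10
   [1.0, -41.0, 4.0] [-5.9, -0.0, -0.0]
   [1.0, -42.0, 0.0] [-5.9, -0.0, -0.0]
   [1.0, -41.0, -4.0] [-5.9, -0.0, -0.0]
   [1.0, -41.0, -8.0] [-5.9, -0.0, -0.0]
   [1.0, -40.0, -13.0] [-5.9, -0.0, -0.0]
   [1.0, -38.0, -17.0] [-5.9, -0.0, -0.0]
   [1.0, -36.0, -21.0] [-5.9, -0.0, -0.0]
   [1.0, -34.0, -24.0] [-5.9, -0.0, -0.0]
   [1.0, -31.0, -28.0] [-5.9, -0.0, -0.0]
   [1.0, -28.0, -31.0] [-5.9, -0.0, -0.0]
```

```bash
python3 -m handwheel '[[0,-41,4,-5.9,0,0,0],[0,-42,0,-5.9,0,0,0],[0,-41,-4,-5.9,0,0,0],[0,-41,-8,-5.9,0,0,0],[0,-40,-13,-5.9,0,0,0],[0,-38,-17,-5.9,0,0,0],[0,-36,-21,-5.9,0,0,0],[0,-34,-24,-5.9,0,0,0]]'
python3 -m handwheel '[[0,-30,-28,-5.9,0,0,0],[0,-15,-16,-3,0,0,0],[0,0,0,0,0,0,0]]'
python3 -c "
from h import *
plan(596.4,-290,40,70.6,step=40)
"
```

```text
time: 17.15
tcp_pos: [577.5, -209.1, 72.7]
tool_rot: [-0.357, 0.612, 0.363, 0.605]
force: [1.8, -0.6, -1.2]
width: 0.336
time: 17.45
tcp_pos: [596.5, -278.9, 68.3]
tool_rot: [-0.403, 0.583, 0.41, 0.575]
force: [0.2, 0.4, -1.0]
width: 0.338
t 17.4 tcp [ 596.5 -278.9   68.3] yaw 70.2 w 0.34 q [ 0.24  0.6   0.14  1.7  -0.1   0.86  1.65] F [ 0.2  0.4 -1. ] | D [ -0.1 -11.1 -28.3] dyaw 0.4 rows 1
   [28.3, -4.1, -10.4] [-0.4, -0.2, -0.8]
```

```bash
python3 -m handwheel '[[15,-2,-6,-0.4,0,-0.8,0],[15,-2,-4,0,0,0,0],[15,0,0,0,0,0,0],[10,0,0,0,0,0,0],[0,0,0,0,0,0,0]]'
python3 -c "
from h import *
e=tips('s12'); crop(e,'c12',440,340);plan(596.4,-290,-9,70.6,step=45)
"
```

```text
time: 17.95
tcp_pos: [594.5, -284.7, 6.3]
tool_rot: [-0.406, 0.579, 0.41, 0.576]
force: [-0.4, 0.2, -1.0]
width: 0.335
low z 34.7 offset of tip from tcp-14: 41.8
 finger px [433. 321.] mean [ 590.5 -263.1   63.3] zmin 41.0
 finger px [448. 347.] mean [ 581.3 -304.3   50. ] zmin 32.3
t 18.0 tcp [ 594.9 -284.6    6.9] yaw 70.5 w 0.34 q [ 0.26  0.68  0.13  1.73 -0.12  0.75  1.68] F [-0.4  0.7 -2.1] | D [  1.5  -5.4 -15.9] dyaw 0.1 rows 1
   [15.9, -3.3, -4.6] [-0.1, 0.0, -0.4]
```

View pics/c12.png

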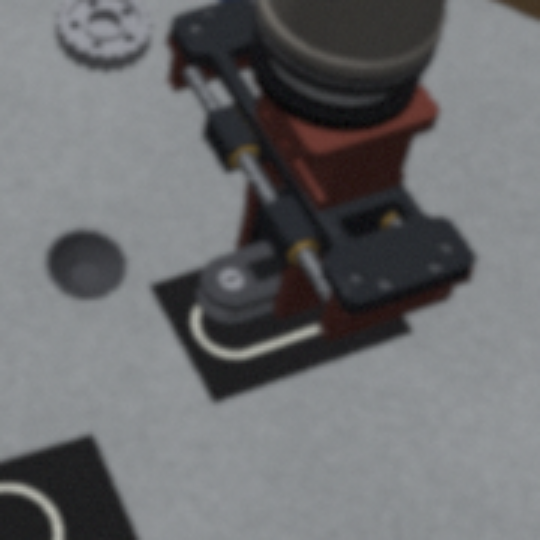

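```bash
python3 -m handwheel '[[5,-3,-4.5,0,0,0,0],[5,0,0,0,0,0,0],[2,0,0,0,0,0,0],[0,0,0,0,0,0,0]]'
python3 -c "
from h import *
e=tips('s13'); crop(e,'c13',440,340);plan(596.4,-290,-9,70.6,step=45)
"
```

```text
time: 18.4
tcp_pos: [598.1, -289.8, -4.4]
tool_rot: [-0.407, 0.578, 0.41, 0.576]
force: [0.4, 0.3, -1.3]
width: 0.338
low z 27.8 offset of tip from tcp-14: 46.0
 finger px [436. 327.] mean [ 593.6 -268.4   50.8] zmin 29.7
 finger px [450. 352.] mean [ 583.9 -309.    41.3] zmin 24.2
t 18.4 tcp [ 598.2 -289.7   -4.3] yaw 70.6 w 0.34 q [ 0.27  0.7   0.12  1.72 -0.12  0.73  1.69] F [-0.1 -0.1 -2.1] | D [-1.8 -0.3 -4.7] dyaw -0.0 rows 1
   [4.7, 1.6, -0.9] [0.0, 0.0, -0.2]
```

View pics/c13.png

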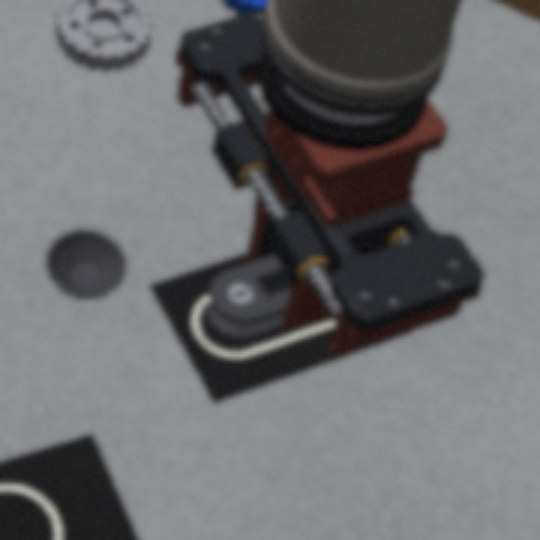

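```bash
python3 -m handwheel '[[2,2,-0.5,0,0,0,0],[2,0,0,0,0,0,0],[2,0,0,0,0,0,0],[0,0,0,0,0,0,0]]'
python3 -m handwheel '[[2,0,0,0,0,0,0],[0,0,0,0,0,0,0]]'
python3 -c "
from h import *
e=tips('s14'); crop(e,'c14',440,340);plan(596.4,-290,-9,70.6,step=45)
"
```

```text
time: 18.85
tcp_pos: [596.8, -289.8, -8.6]
tool_rot: [-0.408, 0.577, 0.409, 0.577]
force: [-0.7, 0.2, -1.4]
width: 0.337
time: 19.05
tcp_pos: [597.3, -290.0, -8.4]
tool_rot: [-0.408, 0.577, 0.409, 0.577]
force: [-1.0, -0.3, -1.2]
width: 0.338
low z 25.3 offset of tip from tcp-14: 47.8
 finger px [435. 330.] mean [ 592.5 -268.8   45. ] zmin 21.4
 finger px [450. 353.] mean [ 582.5 -309.    38.1] zmin 21.6
t 19.1 tcp [ 597.4 -290.    -8.5] yaw 70.6 w 0.34 q [ 0.27  0.7   0.12  1.73 -0.12  0.72  1.69] F [ 0.9 -0.8 -1.7] | D [-1.   0.  -0.5] dyaw 0.0 rows 1
   [0.5, 1.0, -0.3] [-0.0, 0.1, -0.0]
```

View pics/c14.png

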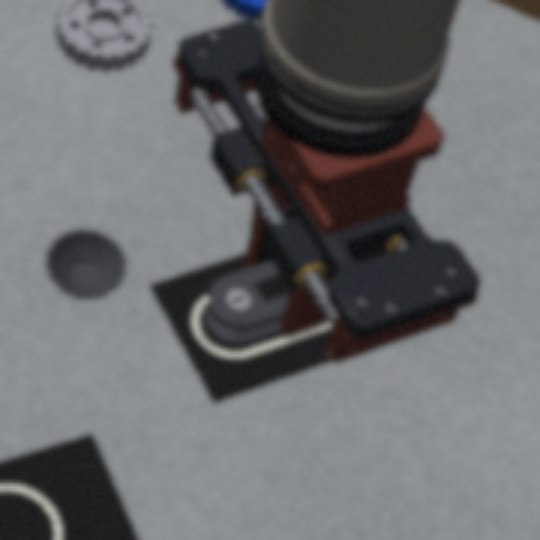

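```bash
python3 -m handwheel '[[0,0,0,0,0,0,0.6],[0,0,0,0,0,0,0.6],[0,0,0,0,0,0,0.6],[0,0,0,0,0,0,0.6],[-10,0,0,0,0,0,0.6],[-30,0,0,0,0,0,1],[-30,0,0,0,0,0,1],[0,0,0,0,0,0,1]]'
python3 -c "
from h import *
e=tips('s15'); crop(e,'c15',440,340);plan(658.4,-95.3,40,70,step=45)
"
```

```text
time: 19.9
tcp_pos: [597.3, -290.2, 64.0]
tool_rot: [-0.408, 0.577, 0.409, 0.577]
force: [0.2, -0.2, 0.8]
width: 0.831
low z 94.2 offset of tip from tcp-14: 46.1
 finger px [436. 284.] mean [ 600.1 -247.9  131.9] zmin 117.8
 finger px [465. 338.] mean [ 574.3 -329.4  110.6] zmin 90.2
t 19.9 tcp [ 596.2 -289.6   62.1] yaw 70.6 w 0.88 q [ 0.26  0.61  0.14  1.7  -0.11  0.84  1.68] F [-0.  -0.1 -1. ] | D [ 62.2 194.3 -22.1] dyaw -0.6 rows 5
   [4.0, 1.0, 41.0] [0.1, 0.0, -0.0]
   [4.0, 1.0, 41.0] [0.1, 0.0, -0.0]
   [4.0, 1.0, 41.0] [0.1, 0.0, -0.0]
   [4.0, 1.0, 41.0] [0.1, 0.0, -0.0]
   [4.0, 2.0, 41.0] [0.1, 0.0, -0.0]
```

View pics/c15.png

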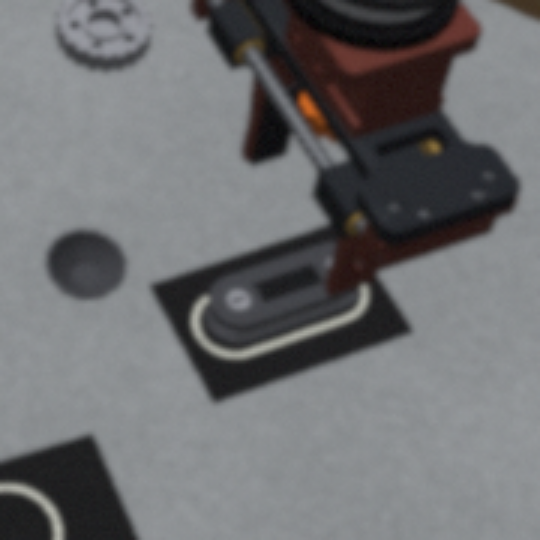

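The multitool sits centred in its outline. On to the cog.

```bash
python3 -m handwheel '[[0,1,38,0,0,0,1],[2,1,40,0,0,0,1],[4,1,40,0,0,0,1],[5,1,40,0,0,0,1],[5,1,30,0,0,0,1],[0,0,0,0,0,0,1],[0,0,0,0,0,0,1]]'
python3 -c "
from h import *
plan(658.4,-95.3,15,70,step=45)
"
```

```text
time: 20.65
tcp_pos: [651.8, -106.2, 40.7]
tool_rot: [-0.405, 0.581, 0.41, 0.575]
force: [-0.5, -0.6, 0.3]
width: 1.003
t 20.6 tcp [ 651.8 -106.2   40.7] yaw 70.4 w 1.00 q [-0.02  0.64  0.13  1.71 -0.11  0.81  1.38] F [-0.5 -0.6  0.3] | D [  6.6  10.9 -25.7] dyaw -0.4 rows 1
   [25.7, -2.8, 12.5] [0.4, -0.1, -0.6]
```

```bash
python3 -m handwheel '[[10,-3,12,0.4,0,-0.6,1],[12,0,0,0,0,0,1],[0,0,0,0,0,0,1],[0,0,0,0,0,0,1]]'
python3 -c "
from h import *
e=tips('s16'); crop(e,'c16',385,250);plan(658.4,-95.3,-15,70,step=45)
"
```

```text
time: 21.05
tcp_pos: [657.0, -99.8, 15.6]
tool_rot: [-0.404, 0.582, 0.403, 0.579]
force: [-0.1, -0.1, 0.2]
width: 0.999
low z 47.8 offset of tip from tcp-14: 46.3
 finger px [400. 262.] mean [ 635.8 -148.3   64.6] zmin 45.0
t 21.1 tcp [ 656.7 -100.2   15.5] yaw 69.6 w 1.00 q [-0.04  0.67  0.13  1.72 -0.11  0.76  1.36] F [-0.7 -0.6  0.3] | D [  1.7   4.9 -30.5] dyaw 0.4 rows 1
   [30.5, 0.0, 5.3] [-0.4, -0.3, -0.1]
```

View pics/c16.png

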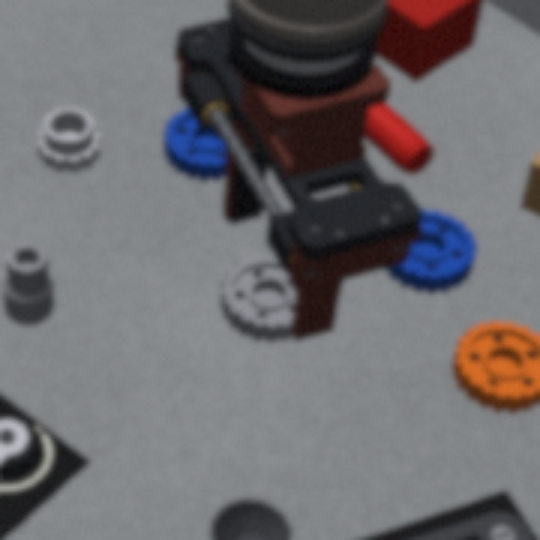

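```bash
python3 -m handwheel '[[10,0,5,0,0,0,1],[10,0,0,0,0,0,1],[5,0,0,0,0,0,1],[0,0,0,0,0,0,1]]'
python3 -c "
from h import *
e=tips('s17');plan(658.4,-95.3,-14,70,step=45)
"
```

```text
time: 21.5
tcp_pos: [658.4, -96.8, -11.4]
tool_rot: [-0.404, 0.583, 0.402, 0.579]
force: [-1.2, 0.1, 0.1]
width: 1.004
low z 21.4 offset of tip from tcp-14: 46.4
 finger px [397. 271.] mean [ 636.8 -145.    37.3] zmin 18.1
t 21.6 tcp [658.6 -97.  -11. ] yaw 69.5 w 1.00 q [-0.04  0.71  0.12  1.72 -0.11  0.72  1.36] F [-0.8 -0.6 -0.4] | D [-0.2  1.7 -3. ] dyaw 0.5 rows 1
   [3.0, 0.7, 1.5] [-0.5, -0.3, -0.0]
```

```bash
python3 -m handwheel '[[3,0.5,1.5,0,0,0,1],[0,0,0,0,0,0,0.8],[0,0,0,0,0,0,0],[0,0,0,0,0,0,0],[0,0,0,0,0,0,0],[0,0,0,0,0,0,0],[0,0,0,0,0,0,0]]' 35
python3 -c "
from h import *
plan(658.4,-95.3,-14,70,step=45)
"
```

```text
time: 22.25
tcp_pos: [659.4, -95.3, -13.3]
tool_rot: [-0.404, 0.582, 0.402, 0.58]
force: [0.1, 0.6, -1.4]
width: 0.628
t 22.2 tcp [659.4 -95.3 -13.3] yaw 69.5 w 0.63 q [-0.04  0.71  0.12  1.72 -0.12  0.71  1.35] F [ 0.1  0.6 -1.4] | D [-1.   0.  -0.7] dyaw 0.5 rows 1
   [0.7, 0.9, -0.3] [-0.5, -0.3, 0.1]
```

55 mm: the cog is held. Lift and carry to its mat.

```bash
python3 -m handwheel '[[0,0,0,0,0,0,0],[-15,0,0,0,0,0,0],[-35,0,0,0,0,0,0],[-40,0,0,0,0,0,0],[0,0,0,0,0,0,0]]' 35
python3 -c "
from h import *
plan(591,289.3,75,10,step=42)
"
```

```text
time: 22.75
tcp_pos: [658.6, -95.1, 81.2]
tool_rot: [-0.404, 0.583, 0.402, 0.579]
force: [0.3, 0.1, 0.5]
width: 0.627
t 22.8 tcp [658.6 -95.1  81.2] yaw 69.5 w 0.63 q [-0.06  0.59  0.15  1.69 -0.1   0.88  1.34] F [0.3 0.1 0.5] | D [-67.6 384.4  -6.2] dyaw -59.5 rows 10
   [0.0, 20.0, 34.0] [5.9, -0.0, 0.0]
   [0.0, 23.0, 31.0] [5.9, -0.0, 0.0]
   [0.0, 26.0, 29.0] [5.9, -0.0, 0.0]
   [1.0, 29.0, 26.0] [5.9, -0.0, 0.0]
   [1.0, 32.0, 23.0] [5.9, -0.0, 0.0]
   [1.0, 34.0, 19.0] [5.9, -0.0, 0.0]
   [1.0, 36.0, 16.0] [5.9, -0.0, 0.0]
   [1.0, 37.0, 12.0] [5.9, -0.0, 0.0]
   [1.0, 38.0, 8.0] [5.9, -0.0, 0.0]
   [1.0, 39.0, 4.0] [5.9, -0.0, 0.0]
```

```bash
python3 -m handwheel '[[0,20,34,5.9,0,0,0],[0,23,31,5.9,0,0,0],[0,26,29,5.9,0,0,0],[0,29,26,5.9,0,0,0],[0,32,23,5.9,0,0,0],[0,34,19,5.9,0,0,0],[0,36,16,5.9,0,0,0],[0,37,12,5.9,0,0,0]]'
python3 -m handwheel '[[0,34,8,5.9,0,0,0],[0,18,3,5,0,0,0],[0,0,0,0,0,0,0]]'
python3 -c "
from h import *
plan(591,289.3,40,10,step=42)
"
```

```text
time: 23.55
tcp_pos: [610.1, 213.5, 85.3]
tool_rot: [-0.123, 0.696, 0.117, 0.698]
force: [0.6, 0.5, -0.7]
width: 0.624
time: 23.85
tcp_pos: [601.3, 278.2, 85.3]
tool_rot: [-0.055, 0.704, 0.052, 0.706]
force: [0.3, 0.7, -1.2]
width: 0.625
t 23.9 tcp [601.3 278.2  85.3] yaw 8.7 w 0.62 q [-0.8   0.6   0.39  1.71 -0.28  0.88 -0.15] F [ 0.3  0.7 -1.2] | D [-10.3  11.1 -45.3] dyaw 1.3 rows 2
   [23.0, 6.0, -4.0] [-0.6, 0.1, 0.1]
   [23.0, 6.0, -4.0] [-0.6, 0.1, 0.1]
```

Contact should come at about -9 (gripped at -13.3, plus 4).

```bash
python3 -m handwheel '[[20,5,-4,0,0,0,0],[20,5,-4,0,0,0,0],[20,0,0,0,0,0,0],[15,0,0,0,0,0,0],[0,0,0,0,0,0,0],[0,0,0,0,0,0,0]]'
python3 -c "
from h import *
e=tips('s18'); crop(e,'c18',230,170);plan(591,289.3,-9,10,step=42)
"
```

```text
time: 24.45
tcp_pos: [594.4, 279.6, 10.4]
tool_rot: [-0.058, 0.703, 0.054, 0.707]
force: [-0.7, -0.0, -1.3]
width: 0.627
low z 42.1 offset of tip from tcp-14: 45.6
 finger px [220. 157.] mean [558.3 266.9  67.7] zmin 37.5
t 24.5 tcp [594.4 279.5  10.5] yaw 9.1 w 0.63 q [-0.78  0.69  0.35  1.76 -0.31  0.75 -0.12] F [ 0.2 -0.6 -1.3] | D [ -3.4   9.8 -19.5] dyaw 0.9 rows 1
   [19.4, 10.4, -1.9] [-0.9, 0.3, 0.4]
```

View pics/c18.png

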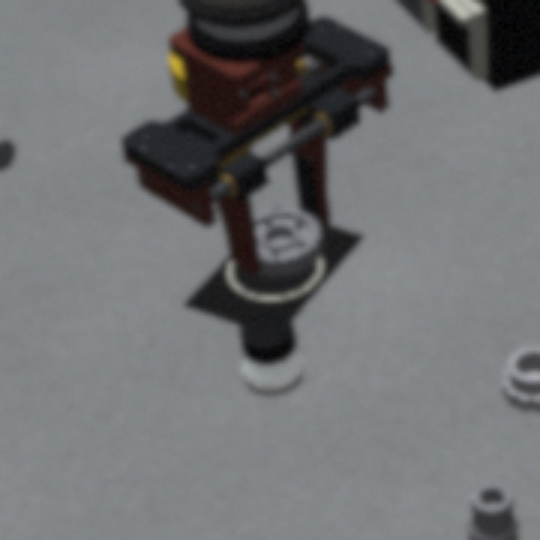

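```bash
python3 -m handwheel '[[6,8,-1,0,0,0.4,0],[6,2,-1,0,0,0,0],[0,0,0,0,0,0,0],[0,0,0,0,0,0,0]]'
python3 -c "
from h import *
e=tips('s19'); crop(e,'c19',230,170);plan(591,289.3,-9,10,step=42)
"
```

```text
time: 24.9
tcp_pos: [592.3, 290.4, -0.1]
tool_rot: [-0.055, 0.702, 0.058, 0.708]
force: [0.4, -0.5, -1.0]
width: 0.625
low z 38.6 offset of tip from tcp-14: 52.7
 finger px [217. 158.] mean [556.3 277.   61.2] zmin 40.3
t 24.9 tcp [ 5.923e+02  2.904e+02 -1.000e-01] yaw 9.1 w 0.62 q [-0.79  0.71  0.34  1.76 -0.33  0.73 -0.12] F [ 0.  -0.2 -1.2] | D [-1.3 -1.1 -8.9] dyaw 0.9 rows 1
   [8.9, -0.9, -1.5] [-0.9, 0.5, -0.2]
```

View pics/c19.png

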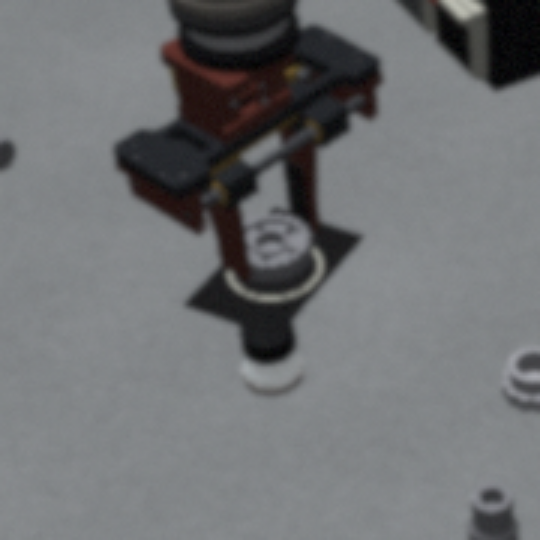

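```bash
python3 -m handwheel '[[4,-1,-1.5,0,0,0,0],[4,0,0,0,0,0,0],[2,0,0,0,0,0,0],[0,0,0,0,0,0,0]]'
python3 -m handwheel '[[2,0,0,0,0,0,0],[0,0,0,0,0,0,0]]'
python3 -c "
from h import *
e=tips('s20'); crop(e,'c20',230,170);plan(591,289.3,-9,10,step=42)
"
```

```text
time: 25.35
tcp_pos: [591.5, 289.4, -8.9]
tool_rot: [-0.055, 0.702, 0.058, 0.708]
force: [-1.5, 0.3, 0.2]
width: 0.625
time: 25.55
tcp_pos: [591.7, 289.5, -8.8]
tool_rot: [-0.054, 0.702, 0.058, 0.708]
force: [0.1, 0.0, -1.0]
width: 0.624
low z 29.6 offset of tip from tcp-14: 52.4
 finger px [217. 162.] mean [555.2 276.3  51.1] zmin 24.0
t 25.6 tcp [591.9 289.5  -8.8] yaw 9.1 w 0.62 q [-0.78  0.72  0.33  1.76 -0.33  0.71 -0.11] F [-0.5 -0.  -0.7] | D [-0.9 -0.2 -0.2] dyaw 0.9 rows 1
   [0.2, -0.1, -0.9] [-0.9, 0.6, -0.3]
```

View pics/c20.png

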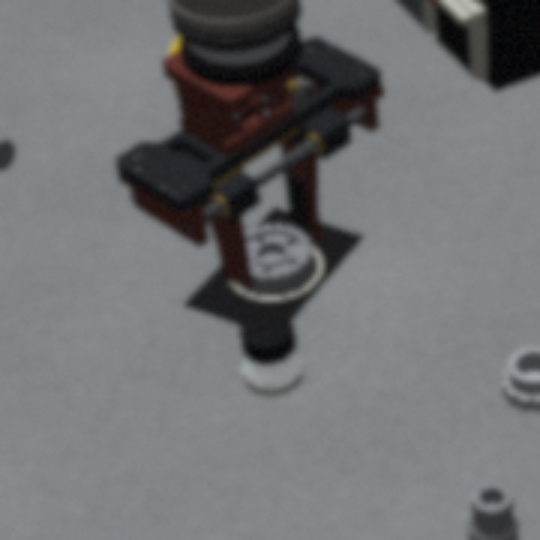

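Contact on the mat at -8.8. Release and lift, then go for the cup.

```bash
python3 -m handwheel '[[0,0,0,0,0,0,0.9],[0,0,0,0,0,0,0.9],[0,0,0,0,0,0,0.9],[0,0,0,0,0,0,0.9],[-10,0,0,0,0,0,0.9],[-35,0,0,0,0,0,0.8],[-35,0,0,0,0,0,0.8],[0,0,0,0,0,0,0.8]]'
python3 -c "
from h import *
e=tips('s21'); crop(e,'c21',250,190)
s=dict(np.load('pics/top0.npz'));g=cv2.cvtColor(s['image'],cv2.COLOR_BGR2GRAY);P=cloud(s)
w=P[180:216,268:304].reshape(-1,3);k=w[w[:,2]>18];print('collar',k.mean(0),k.min(0),k.max(0))
k=w[(w[:,2]>7)];print('all',(k.min(0)+k.max(0))/2)
for t in (150,170,190):
  for st,c,l in comps(s,g>t,(270,182,303,215),40): print(t,st,'z11',fit(s,l,8),'z24',fit(s,l,24))
plan(652.5,82,50,30,step=42)
"
```

```text
time: 26.4
tcp_pos: [590.9, 288.3, 73.3]
tool_rot: [-0.055, 0.702, 0.057, 0.708]
force: [0.6, 0.4, -0.2]
width: 0.804
low z 106.8 offset of tip from tcp-14: 49.6
 finger px [207. 125.] mean [545.5 274.4 147.1] zmin 134.4
 finger px [209. 134.] mean [547.6 274.8 125.7] zmin 115.0
 finger px [211. 141.] mean [548.8 275.1 108.9] zmin 101.8
collar [632.38488981  74.01137631 109.8695751 ] [381.91635144 -21.99192689  18.30671835] [ 667.20474786   95.88408778 1227.89300944]
all [532.22097076  43.0474086  617.50507065]
150 [276 188  20  19 220] z11 ((654.0, 84.1), (39.2, 37.6), -33.8) z24 ((650.4, 82.7), (38.7, 37.1), -33.8)
170 [277 189  17  15 138] z11 ((655.8, 84.7), (33.9, 30.4), 88.9) z24 ((652.2, 83.3), (33.5, 30.0), 88.9)
t 26.4 tcp [589.6 287.9  71.2] yaw 9.1 w 0.80 q [-0.82  0.61  0.38  1.73 -0.29  0.85 -0.15] F [ 0.5 -0.5  0.8] | D [  62.9 -205.9  -21.2] dyaw 20.9 rows 6
   [3.0, -36.0, 5.0] [-3.5, 0.1, -0.0]
   [3.0, -36.0, 3.0] [-3.5, 0.1, -0.0]
   [3.0, -36.0, 1.0] [-3.5, 0.1, -0.0]
   [3.0, -36.0, -2.0] [-3.5, 0.1, -0.0]
   [4.0, -36.0, -4.0] [-3.5, 0.1, -0.0]
   [4.0, -35.0, -6.0] [-3.5, 0.1, -0.0]
```

View pics/c21.png

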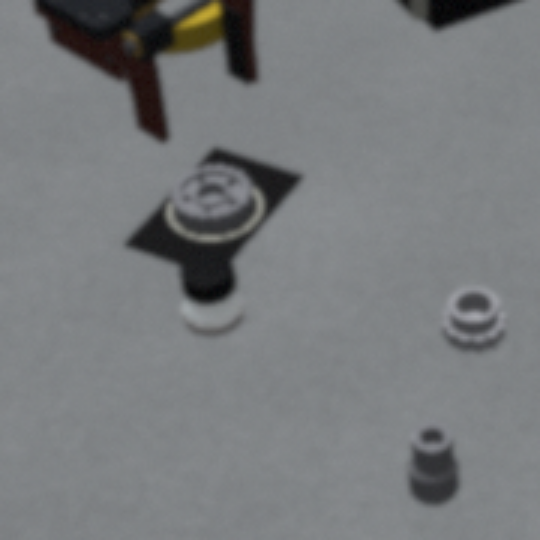

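The cog lies flat in its circle. Moving to the cup at (652.5, 83).

```bash
python3 -m handwheel '[[0,-36,5,-3.5,0,0,0.7],[2,-36,3,-3.5,0,0,0.7],[3,-36,1,-3.5,0,0,0.7],[4,-36,-2,-3.5,0,0,0.7],[4,-36,-4,-3.5,0,0,0.7],[4,-20,-4,-3.5,0,0,0.7],[0,0,0,0,0,0,0.7],[0,0,0,0,0,0,0.7]]'
python3 -c "
from h import *
plan(652.5,83,30,30,step=42)
"
```

```text
time: 27.25
tcp_pos: [645.9, 92.2, 46.9]
tool_rot: [-0.189, 0.682, 0.191, 0.68]
force: [-0.9, -0.4, -0.3]
width: 0.701
t 27.2 tcp [645.9  92.2  46.9] yaw 31.2 w 0.70 q [-0.43  0.63  0.27  1.74 -0.22  0.81  0.49] F [-0.9 -0.4 -0.3] | D [  6.6  -9.2 -16.9] dyaw -1.2 rows 1
   [16.9, -11.3, 0.9] [1.2, -0.1, -0.3]
```

```bash
python3 -m handwheel '[[8,-11,1,1,0,0,0.7],[8,0,0,0,0,0,0.7],[0,0,0,0,0,0,0.7],[0,0,0,0,0,0,0.7]]'
python3 -c "
from h import *
e=tips('s22'); crop(e,'c22',320,190);plan(652.5,83,-5,30,step=42)
"
```

```text
time: 27.65
tcp_pos: [651.3, 88.9, 28.5]
tool_rot: [-0.183, 0.684, 0.187, 0.681]
force: [0.2, 0.0, -0.5]
width: 0.696
low z 61.5 offset of tip from tcp-14: 47.1
 finger px [308. 194.] mean [617.9  66.8  75.2] zmin 58.4
t 27.7 tcp [651.1  89.2  28.4] yaw 30.3 w 0.70 q [-0.41  0.66  0.27  1.74 -0.24  0.79  0.5 ] F [-0.1  0.3  0.4] | D [  1.4  -6.2 -33.4] dyaw -0.3 rows 1
   [33.3, -6.3, -1.8] [0.3, -0.2, -0.4]
```

View pics/c22.png

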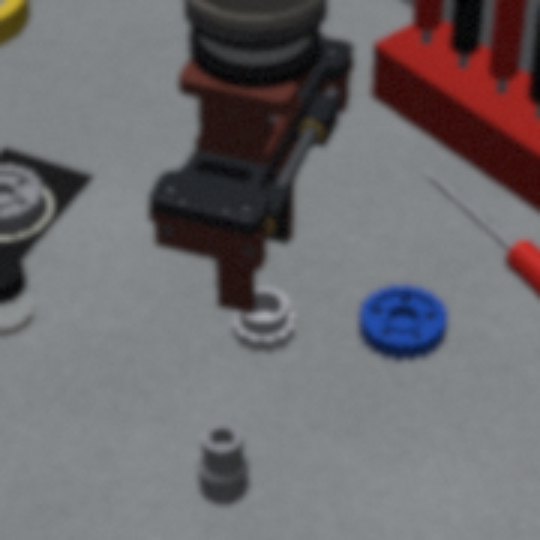

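```bash
python3 -m handwheel '[[10,-6,-2,0,0,0,0.7],[12,0,0,0,0,0,0.7],[8,0,0,0,0,0,0.7],[0,0,0,0,0,0,0.7]]'
python3 -c "
from h import *
e=tips('s23'); crop(e,'c23',320,190);plan(652.5,83,-5,30,step=42)
"
```

```text
time: 28.1
tcp_pos: [652.1, 83.8, -4.1]
tool_rot: [-0.183, 0.684, 0.188, 0.681]
force: [0.9, 0.2, -0.6]
width: 0.699
low z 29.2 offset of tip from tcp-14: 46.9
 finger px [311. 209.] mean [619.   62.1  41.1] zmin 24.9
t 28.1 tcp [652.3  83.9  -3.7] yaw 30.4 w 0.70 q [-0.4   0.7   0.25  1.74 -0.25  0.73  0.52] F [0.4 0.4 0.1] | D [ 0.2 -0.9 -1.3] dyaw -0.4 rows 1
   [1.3, -0.9, -0.3] [0.4, -0.2, -0.5]
```

View pics/c23.png

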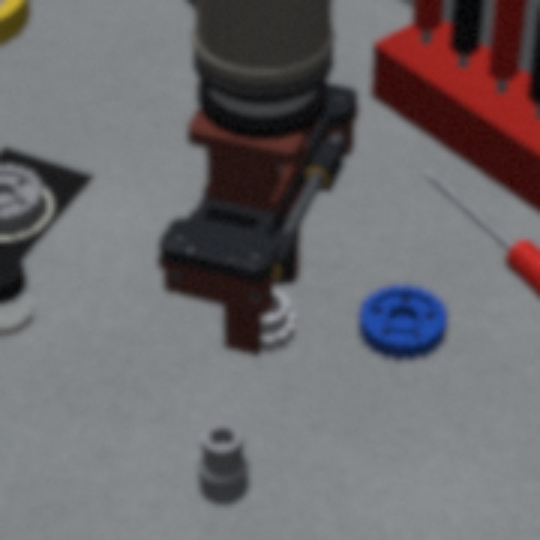

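```bash
python3 -m handwheel '[[1,-1,0,0,0,0,0.5],[0,0,0,0,0,0,0],[0,0,0,0,0,0,0],[0,0,0,0,0,0,0],[0,0,0,0,0,0,0],[0,0,0,0,0,0,0],[0,0,0,0,0,0,0]]' 30
python3 -c "
from h import *
plan(652.5,83,-5,30,step=42)
"
```

```text
time: 28.85
tcp_pos: [653.6, 83.1, -3.7]
tool_rot: [-0.183, 0.683, 0.188, 0.681]
force: [0.8, 0.5, -0.8]
width: 0.353
t 28.9 tcp [653.6  83.1  -3.7] yaw 30.4 w 0.35 q [-0.39  0.7   0.25  1.74 -0.25  0.73  0.52] F [ 0.8  0.5 -0.8] | D [-1.1 -0.1 -1.3] dyaw -0.4 rows 1
   [1.3, 0.5, -1.0] [0.4, -0.1, -0.4]
```

```bash
python3 -m handwheel '[[0,0,0,0,0,0,0],[-15,0,0,0,0,0,0],[-35,0,0,0,0,0,0],[-40,0,0,0,0,0,0],[0,0,0,0,0,0,0]]' 30
python3 -c "
from h import *
plan(404,-291.2,80,60,step=42)
"
```

```text
time: 29.35
tcp_pos: [653.6, 82.2, 91.0]
tool_rot: [-0.183, 0.684, 0.188, 0.681]
force: [0.6, 0.1, -0.2]
width: 0.352
t 29.4 tcp [653.6  82.2  91. ] yaw 30.4 w 0.35 q [-0.42  0.58  0.29  1.7  -0.21  0.89  0.49] F [ 0.6  0.1 -0.2] | D [-249.6 -373.4  -11. ] dyaw 29.6 rows 11
   [1.0, -18.0, -37.0] [-2.7, -0.0, -0.0]
   [1.0, -16.0, -38.0] [-2.7, -0.0, -0.0]
   [1.0, -14.0, -38.0] [-2.7, -0.0, -0.0]
   [1.0, -12.0, -39.0] [-2.7, -0.0, -0.0]
   [1.0, -11.0, -39.0] [-2.7, -0.0, -0.0]
   [1.0, -9.0, -40.0] [-2.7, -0.0, -0.0]
   [1.0, -7.0, -40.0] [-2.7, -0.0, -0.0]
   [1.0, -5.0, -41.0] [-2.7, -0.0, -0.0]
   [1.0, -3.0, -41.0] [-2.7, -0.0, -0.0]
   [1.0, -1.0, -41.0] [-2.7, -0.0, -0.0]
   [1.0, 1.0, -41.0] [-2.7, -0.0, -0.0]
```

```bash
python3 -m handwheel '[[0,-18,-37,-2.7,0,0,0],[0,-16,-38,-2.7,0,0,0],[0,-14,-38,-2.7,0,0,0],[0,-12,-39,-2.7,0,0,0],[0,-11,-39,-2.7,0,0,0],[0,-9,-40,-2.7,0,0,0],[0,-7,-40,-2.7,0,0,0],[0,-5,-40,-2.7,0,0,0]]'
python3 -m handwheel '[[0,-3,-41,-2.7,0,0,0],[0,-1,-35,-2.7,0,0,0],[0,0,-15,0,0,0,0],[0,0,0,0,0,0,0]]'
python3 -c "
from h import *
plan(404,-291.2,40,60,step=42)
"
```

```text
time: 30.15
tcp_pos: [474.3, -192.2, 94.7]
tool_rot: [-0.316, 0.628, 0.321, 0.634]
force: [-0.4, -0.2, -1.4]
width: 0.351
time: 30.55
tcp_pos: [419.2, -278.5, 95.9]
tool_rot: [-0.345, 0.613, 0.347, 0.62]
force: [0.1, 0.2, -1.1]
width: 0.354
t 30.6 tcp [ 419.2 -278.5   95.9] yaw 58.6 w 0.35 q [ 0.26  0.34  0.25  2.07 -0.14  0.74  1.62] F [ 0.1  0.2 -1.1] | D [-15.2 -12.7 -55.9] dyaw 1.4 rows 2
   [28.0, 3.0, -10.0] [-0.7, 0.3, 0.1]
   [28.0, 3.0, -9.0] [-0.7, 0.3, 0.1]
```

```bash
python3 -m handwheel '[[22,3,-9,0,0,0,0],[22,3,-8,0,0,0,0],[20,0,0,0,0,0,0],[10,0,0,0,0,0,0],[0,0,0,0,0,0,0],[0,0,0,0,0,0,0]]'
python3 -c "
from h import *
e=tips('s24'); crop(e,'c24',350,390);plan(404,-291.2,0,60,step=42)
"
```

```text
time: 31.15
tcp_pos: [411.2, -286.1, 22.1]
tool_rot: [-0.348, 0.611, 0.347, 0.621]
force: [-1.1, -0.7, -0.4]
width: 0.353
low z 143.2 offset of tip from tcp-14: 135.0
t 31.2 tcp [ 411.3 -286.1   22.2] yaw 58.9 w 0.35 q [ 0.32  0.46  0.21  2.12 -0.2   0.57  1.7 ] F [ 0.5  0.9 -0.8] | D [ -7.3  -5.1 -22.2] dyaw 1.1 rows 1
   [22.1, 3.8, -8.4] [-1.1, 0.7, 0.5]
```

View pics/c24.png

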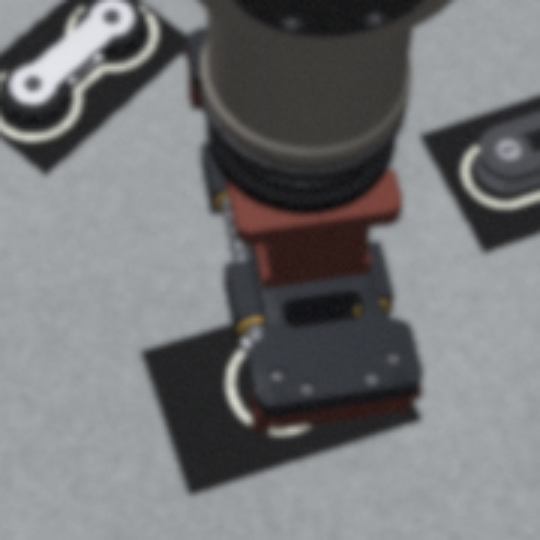

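```bash
python3 -m handwheel '[[6,4,-8,-1,0.5,0.5,0],[6,0,0,0,0,0,0],[0,0,0,0,0,0,0],[0,0,0,0,0,0,0]]'
python3 -c "
from h import *
s=save('top','t25'); crop(s,'c25',469,314);plan(404,-291.2,0,60,step=42)
"
```

```text
time: 31.6
tcp_pos: [405.0, -291.7, 11.1]
tool_rot: [-0.354, 0.611, 0.353, 0.614]
force: [0.2, 0.6, -1.4]
width: 0.352
t 31.6 tcp [ 404.9 -291.6   11.1] yaw 60.0 w 0.35 q [ 0.33  0.48  0.21  2.13 -0.19  0.55  1.73] F [ 0.4 -0.6 -1.7] | D [ -0.9   0.4 -11.1] dyaw 0.0 rows 1
   [11.1, 1.0, -0.1] [-0.0, 0.2, 0.1]
```

View pics/c25.png

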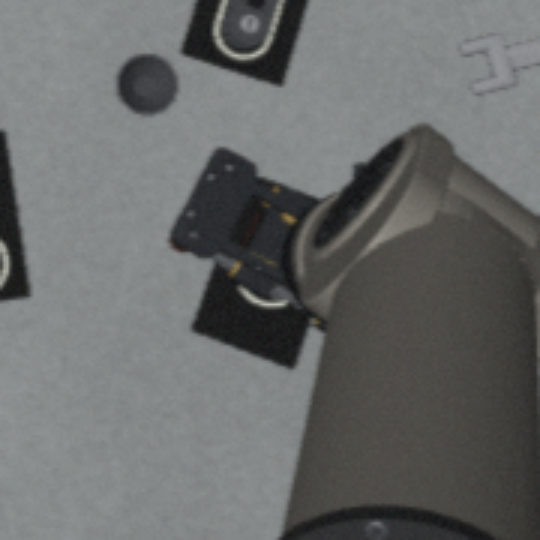

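The arm hides the cup in both views. The numbers have been reliable so far, so I'll lower until it stalls.

```bash
python3 -m handwheel '[[5,1,0,0,0,0,0],[5,0,0,0,0,0,0],[2,0,0,0,0,0,0],[0,0,0,0,0,0,0]]'
python3 -m handwheel '[[2,0,0,0,0,0,0],[0,0,0,0,0,0,0]]'
python3 -c "
from h import *
plan(404,-291.2,0,60,step=42)
"
```

```text
time: 32.05
tcp_pos: [404.9, -291.4, -0.1]
tool_rot: [-0.354, 0.611, 0.353, 0.614]
force: [-2.0, 0.1, 3.1]
width: 0.354
time: 32.25
tcp_pos: [405.4, -291.6, -0.2]
tool_rot: [-0.354, 0.61, 0.353, 0.615]
force: [-0.3, 1.1, -1.0]
width: 0.351
t 32.2 tcp [ 4.054e+02 -2.916e+02 -2.000e-01] yaw 60.0 w 0.35 q [ 0.34  0.5   0.2   2.13 -0.2   0.52  1.74] F [-0.3  1.1 -1. ] | D [-1.4  0.4  0.2] dyaw 0.0 rows 1
   [-0.2, 1.5, -0.4] [-0.0, 0.3, 0.2]
```

It stalled at -0.2 (expected about 0). Release, rise and clear the view.

```bash
python3 -m handwheel '[[0,0,0,0,0,0,0.7],[0,0,0,0,0,0,0.7],[0,0,0,0,0,0,0.7],[0,0,0,0,0,0,0.7],[-10,0,0,0,0,0,0.7],[-35,0,0,0,0,0,0.7],[-40,0,0,0,0,0,0.7],[-40,0,0,0,0,0,0.7]]'
python3 -m handwheel '[[-20,0,-40,0,0,0,0.7],[0,0,-45,0,0,0,0.7],[0,0,-45,0,0,0,0.7],[0,0,-45,0,0,0,0.7],[0,0,-45,0,0,0,0.7],[0,0,-40,0,0,0,0.7],[0,0,0,0,0,0,0.7]]'
python3 -c "
from h import *
s=save('top','t26');save('side','s26');plan(404,-291.2,0,60,step=42)
"
```

```text
time: 33.05
tcp_pos: [400.7, -289.8, 124.3]
tool_rot: [-0.35, 0.613, 0.357, 0.612]
force: [0.5, 0.2, -0.3]
width: 0.698
time: 33.75
tcp_pos: [271.7, -525.3, 156.8]
tool_rot: [-0.358, 0.609, 0.353, 0.613]
force: [-0.4, 0.2, 0.0]
width: 0.701
t 33.9 tcp [ 275.6 -520.9  156.1] yaw 60.7 w 0.70 q [ 0.7   0.4   0.37  1.84 -0.19  0.93  2.21] F [ 0.7  0.9 -0.1] | D [ 128.4  229.7 -156.1] dyaw -0.7 rows 8
   [20.0, 0.0, 33.0] [0.1, 0.0, 0.1]
   [20.0, 0.0, 33.0] [0.1, 0.0, 0.1]
   [20.0, 0.0, 33.0] [0.1, 0.0, 0.1]
   [20.0, 0.0, 33.0] [0.1, 0.0, 0.1]
   [20.0, 0.0, 33.0] [0.1, 0.0, 0.1]
   [20.0, 0.0, 33.0] [0.1, 0.0, 0.1]
   [20.0, 0.0, 33.0] [0.1, 0.0, 0.1]
   [20.0, 0.0, 33.0] [0.1, 0.0, 0.1]
```

View pics/t26.png

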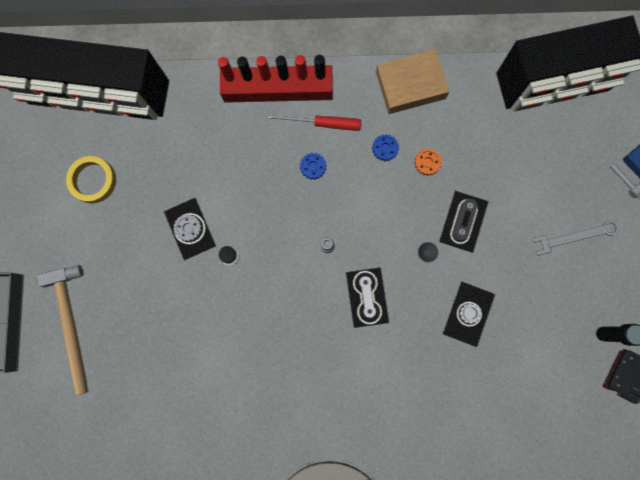

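View pics/s26.png

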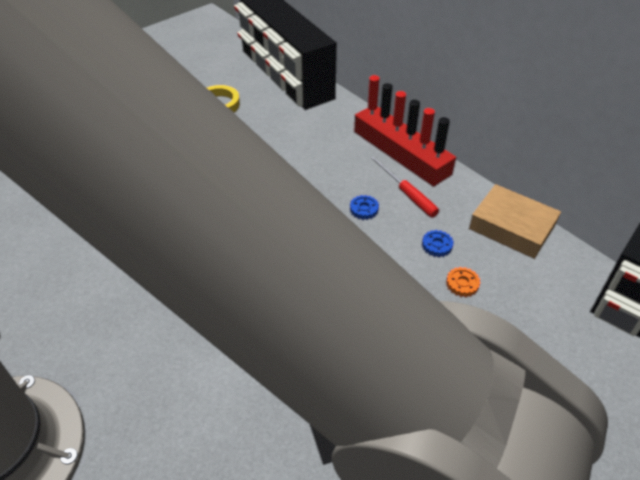

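All four parts sit in their outlines in the top view: cog (188,229), cup (469,314), cage (368,297), multitool (465,221). The pot (228,255) and socket (328,245) haven't moved. Next I'll measure the offsets and move clear of the bottle-like object at (615,335).

```bash
python3 -m handwheel '[[-20,0,30,0,0,0,0.7],[-20,0,25,0,0,0,0.7],[0,0,0,0,0,0,0.7],[0,0,0,0,0,0,0.7]]'
python3 - <<'E'
from h import *
s=save('top','t27');P=cloud(s)
M=dict(cog=(188,229,13,591,289.3),cup=(469,314,12,404,-291.2),cage=(368,297,14,440.6,-83.4),multi=(465,221,18,596.4,-290),pot=(228,255,0,0,0),socket=(328,245,0,0,0))
for n,(u,v,z,x,y) in M.items():
    for st,c,l in comps(s,(P[...,2]>10.5)&(P[...,2]<90),(u-30,v-30,u+31,v+31)):
        f=fit(s,l,z); print(n,f,'off',np.round([f[0][0]-x,f[0][1]-y],1),'z95',np.percentile(P[l][:,2],90).round(1))
plan(404,-291.2,0,60,step=400)
E
```

```text
time: 34.25
tcp_pos: [306.2, -465.3, 197.0]
tool_rot: [-0.36, 0.605, 0.359, 0.613]
force: [0.8, -0.1, -0.5]
width: 0.697
cog ((592.1, 290.2), (57.2, 55.8), -89.1) off [1.1 0.9] z95 20.5
cup ((404.4, -292.4), (39.3, 39.3), -46.8) off [ 0.4 -1.2] z95 30.8
cage ((440.2, -85.1), (98.2, 41.3), 6.6) off [-0.4 -1.7] z95 22.1
multi ((597.9, -291.1), (89.9, 32.5), -19.4) off [ 1.5 -1.1] z95 28.3
pot ((588.5, 267.8), (19.5, 6.4), 0.9) off [588.5 267.8] z95 20.9
pot ((532.8, 204.3), (42.7, 38.2), 89.0) off [532.8 204.3] z95 48.4
socket ((550.4, -3.7), (28.5, 28.4), 44.3) off [550.4  -3.7] z95 47.9
t 34.3 tcp [ 306.5 -465.4  196.9] yaw 61.1 w 0.70 q [ 0.58  0.3   0.37  1.87 -0.14  1.    2.08] F [-0.3  0.5 -0.1] | D [  97.5  174.2 -196.9] dyaw -1.1 rows 1
   [198.9, 0.1, 197.7] [1.1, 0.6, 0.4]
```

All four are within 2 mm and the bystanders are unmoved, so I'm handing in.

```bash
python3 -m handwheel '[[0,0,0,0,0,0,0.7],[0,0,0,0,0,0,0.7]]'; python3 -c "
from h import *
print(ctrl.job_done())"
```

```text
time: 34.5
tcp_pos: [305.8, -465.2, 195.8]
tool_rot: [-0.359, 0.605, 0.36, 0.613]
force: [-0.6, -0.6, 0.6]
width: 0.702
the job is handed in; nothing more can be done
None
```

I placed all four parts on their own mats and handed the job in at about 34.5 s; the hand-in reports no verdict.

**Final check (top camera):**

| Part | Distance from outline centre | Angle check |
|---|---|---|
| Belt cog | about 1.4 mm | round |
| Bearing cup | about 1.3 mm | round |
| Pulley cage | about 1.7 mm | 6.6° against the mat's 7° |
| Multitool | about 1.9 mm | -19.4°, the same as the mat |

- **Height:** Each part stopped within about 0.5 mm of the height expected for contact with its mat before I let go. After release they looked flat.
- **Bystanders:** The grease pot and steel socket measured within about 1.5 mm of where they started. The blue and orange look-alikes were left alone.

**What went wrong or disagreed:**
- **Tool height reading:** The reported tool height was about 32 mm lower than the camera and a touch on the table showed. My first two grasps at the cage closed on air because of this. I worked from the measured offset after that.
- **Force reading:** It showed almost nothing, even when the fingertips touched the table. I judged contact by the arm stalling instead.
- **Depth heights:** In the final picture these came out about 2 to 4 mm high. They read high at the start too, so I put it down to camera error.
- **Final side view:** The arm blocked it, so the last check rests on the top camera alone. The cup's placing was hidden from both cameras and seen only afterwards from the top.

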